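# Try a chuck's taper shank in the socket and drift it free

### The job

Try the fit of the drill chuck's taper shank in the socket that is nipped upright in the vice: seat it fully home with a twisting push, its tang down in the slot, pushing gently enough that the socket does not slip down between the vice's jaws, and let go of it. Then leave the chuck alone and push the drift from its wooden rest through the socket's slot, underneath the tang, until the wedge has lifted the shank free of the taper; leave the drift in the slot with the loosened chuck standing upright on it, and do not disturb the other things on the bench.

Things in the scene. Friction and masses are not known exactly. Their poses are not given: they have to be found in the camera images.
- chuck: drill chuck on a taper arbor, steel, 166 mm long, 0.5 to 0.6 kg, upright, shank down, in one of the rack's three holes; the thickest of the three tools. Origin: tip of the flat tang, z up the axis. Tang to z = 18.5 mm, 8 mm thick (x), 16 mm wide (y), end rounded; then the taper, 19 mm thick, growing to 24 mm at z = 94; rear face at z = 100, 40 mm across, lying on the rack's top, 118 mm above the bench.
- chuck_flats (a point): point on the chuck's axis 131 mm above the tang's tip, axes as the chuck's: middle of two spanner flats, 36 mm apart along x (25 mm wide, z = 110 to 148 mm), parallel to the tang's broad faces; the sleeve is 44 mm across otherwise. Grip here, along x. The chuck's top is 35 mm above.
- socket_mouth (a point): centre of the open upper end of the socket, an upright steel cylinder 40 mm thick (43 at the rim), bore 27 mm at the mouth, its axis z. The bore's bottom, where the slot begins, is 75.5 mm down: a tang not in line with the slot (chuck x along socket x, either way round, within 10 degrees) lands there, 18.5 mm too high. Fully home, a dead stop, the tang's tip is 94 mm below the mouth and the chuck's rear face 6 mm above it.
- socket_slot (a point): middle of the slot's floor, on the socket's axis, 107.5 mm below the mouth, about 60 mm above the bench; y along the slot, which goes right through the socket (40 mm), 11 mm wide (x) and 32 mm high. The tip of a seated tang is 13.5 mm above this floor. The vice's jaws end 10 mm below it and reach 50 mm either way along y and 64 mm along x.
- socket (a joint): how far (m) the socket has slipped down in the vice's rubber jaws; 0 at the start; keep it below 2 mm. It slips when loaded with over 16 N, the chuck's 5 to 6 N weight included. The taper binds over its last 6 mm: pushed straight it needs 25 to 40 N to go home, but turned to and fro by 7 degrees or so (the tang has 10 in the slot) it sinks under a 5 to 8 N push. Seated, it resists a pull of 15 to 30 N.
- drift: flat dark steel wedge, 225 mm long, 8 mm thick (x), 0.22 kg, on edge in the grooves of two wooden blocks, 60 mm wide and 34 mm high (groove floor 20 mm above the bench), on a 6 mm board. Origin: middle of its straight lower edge, y towards the tip. Height: 6 mm at the tip, plus 0.15 mm per mm up to 165 mm from the tip, then 31 mm (the head). Driving it takes 10 to 20 N.
- drift_tip (a point): the drift's tip (4 mm thick), on its lower edge's line, 112.5 mm along +y from the drift's origin; axes as the drift's. It may enter the slot from either end. With the drift on the slot's floor, a seated tang is met when the tip is 50 mm past the socket's axis; at 90 mm the shank is lifted 6 mm.
- drift_head (a point): middle of the drift's head, 188 mm behind the tip, 17 mm above the lower edge; axes as the drift's. Grip here across the 8 mm thickness (along x); it lies in the middle of a 50 mm wide gap between the rest's two blocks.
- drift_mid (a point): point on the drift's lower edge 85 mm behind the tip; axes as the drift's. It ends up close to the socket's axis.
- centre: dead centre, taper shank in the rack, a short pointed steel head 37 mm high above the rack; bystander
- drill: twist drill 18 mm thick, taper shank in the rack, standing 87 mm above it; bystander
- hammer: hammer lying on the bench; bystander
- spanner: spanner lying on the bench; bystander
- brush: brush lying on the bench; bystander
- oiler: small steel oil can with a bent brass spout, about 135 mm high; bystander
- bolt_tin: open dark tin, 72 mm across and 55 mm high; bystander
- caliper: steel caliper lying flat on the bench; bystander
Not all that is in view belongs to the job. Leave any yellow look-alike of the chuck alone.

How it is judged:
By the outcome, as a careful person would: the job done as asked, in the order asked, and still so for the second after the job is handed in, with the robot touching nothing.
It also fails if it takes over 72 s, if anything falls off the work surface, if the arm or the gripper's body presses on something with over 40 N, if the wrist force passes 120 N, or if a joint passes its speed limit or range.

### The arm

A 6-joint arm with a two-finger parallel gripper is mounted at the origin on the work surface. World frame = base frame: x ahead of the robot, y to its left, z up, the work surface at z = 0. Lengths are in mm, angles in rad, forces in N, time in s.
With the tool pointing down it reaches from about 325 to 750 mm from the base axis. Payload 7.6 kg.
Tool frame: the origin (TCP) lies between the finger pads; the fingertips stand 22 mm ahead of it and the grasp point (between the pads) lies 3 mm ahead of it (r.tips_ahead is the distance from the TCP to the fingertips, in mm); z points along the fingers, y is the line along which they close (so a half turn about z gives the same grasp; the last joint's range is limited). The gripper opens to 85 mm and grips with 20 to 120 N. Pads are 22 mm wide; open, the fingers measure 114 mm over their backs; the gripper's body (76 mm by 85 mm) begins 54 mm behind the grasp point. The pads swing forward as they close: fully open they stand 13 mm farther back than shut.
Start: joints at [1.191, 0.052, 1.401, -0, 1.689, -0.07], TCP at [160.039, 500.031, 253.323] pointing down, gripper open.
Joint ranges: [-2.9, 2.9], [-0.91, 2.17], [0.12, 2.37], [-1.06, 4.2], [0.26, 2.73], [-2.93, 2.93]. Speed limits (rad/s): [2.57, 2.57, 3.01, 3.14, 3.14, 3.14].

### API

Orientations are given as a 3x3 rotation matrix whose columns are the frame's x, y, z axes.
In Python, from plant import r, optics gives the robot as it stands.
- The arm moves only by the tool drive_tool, never from a script. Its argument "increments" is a list of rows, each an object of numbers: "dx", "dy", "dz": the shift along the tool's x, y, z normalised to -1 to 1, where 1 is 0.25 m; "spin": the turn about the tool's z normalised to -1 to 1, where 1 is pi rad. In form: [{"dx": .., "dy": .., "dz": .., "spin": ..}, ...]. A call has 1 to 12 rows; each row is the pose to reach, as a shift and turn from the pose commanded when the call began, along the tool's axes at that moment, turning the shorter way round; what a row does not reach only later rows make up. A row lasts 1/10 s, in which the tool goes at most 50 mm and 8.59 degrees, less where a joint would pass 70% of its speed; a pose out of reach is approached as far as the arm can. A call with a number of a shift or a turn outside -1 to 1 is refused whole. A call with a gripper value outside its range is refused whole. "grip" is the finger opening in mm, from 0 to 85.4, set as the call begins (left out, the last holds). The fingers move at their own pace and stop on an object; the grip force is fixed at half the most. Time passes only in rows, so rows that repeat a pose let the fingers close. It gives the time, the measured TCP pose, the force, the opening and the grip force at its end, in the units of the state.
- r.get_obs(): the state, without advancing time (a new reading comes with each control period).
- optics.grab_frame(name): name is "scene" or "top" or "wrist"; returns (picture, depth): 384x512x3 uint8, red, green, blue; 384x512 float32, mm along the optical axis (not along the pixel's ray), 0 where there is no reading.
- optics.camera_model(name): a dict with "camera_matrix" (3x3 intrinsics, pixels), "k1" (the pictures are not rectified: a ray, as slopes to the right and down, at radius r is drawn at 1 + k1 r^2 times it, then the intrinsics apply), "camera_from_world" (4x4, takes a point from world to camera coordinates). Camera axes: x right, y down, z forward; pixel columns grow to the right and rows downward; lengths in mm; the calibration is good to about 2 mm. A picture is of the moment at which its call begins: read the wrist's pose just before it. camera_model takes no time and is no camera call; for the wrist camera it gives the pose at the moment of the call.
- r.finish_job(): hands the job in; it is judged then, once.
The state is a dict: "time": time; "joint_positions": joint angles; "qd": joint speeds; "tau": joint torques, N m; "tool_pos": TCP position; "ee_rot": TCP orientation; "contact_force": force on the tool from outside, world axes, zero at the start; "wrist_torque": the same for the moment, N m; "gripper_width": opening from 0.0 (shut) to 1.0 (fully open); "gripper_force": force on a finger pad.
Only numpy, scipy, OpenCV 4.12 (cv2) and the standard library are available. Lean on these libraries where they do the work, as an engineer would, in place of code of your own. Each camera call takes 0.05 s, during which the arm holds its last target. There are 200 camera calls.

## Working session

There is one attempt and no reset: what is moved stays moved. The work goes in short steps, Python scripts to look and compute and a tool call to move; the robot and the scene stay as the last step left them, time stands still between calls to the robot, and variables do not carry over. Pictures are saved under pics/ and viewed, at most 10 in all, crops included, and the job is handed in when it is done.

Besides the shell and the picture viewer there is one more tool, called by a JSON object that holds its "name" and its "arguments", one argument or row to a line. drive_tool: Moves the arm, as the interface text tells. Its arguments: {"type":"object","properties":{"increments":{"type":"array","items":{"type":"object","properties":{"dx":{"type":"number","minimum":-1,"maximum":1},"dy":{"type":"number","minimum":-1,"maximum":1},"dz":{"type":"number","minimum":-1,"maximum":1},"spin":{"type":"number","minimum":-1,"maximum":1}}}},"grip":{"type":"number"}},"required":["increments"]}

```bash
ls; mkdir -p pics; cat > h.py <<'E'
import numpy as np, cv2
from plant import r, optics
def grab(n):
    cm=optics.camera_model(n); im,d=optics.grab_frame(n)
    return im,d,cm
def ray(cm,u,v):
    K=np.array(cm['camera_matrix'],float);k=cm['k1']
    q=cv2.undistortPoints(np.array([[[u,v]]],float),K,np.array([k,0,0,0],float))[0,0]
    # fixed-point refine: x_d = x(1+k r^2)
    xd=(u-K[0,2])/K[0,0];yd=(v-K[1,2])/K[1,1];x,y=xd,yd
    for _ in range(30):
        s=1+k*(x*x+y*y);x,y=xd/s,yd/s
    M=np.array(cm['camera_from_world']);R=M[:3,:3];t=M[:3,3]
    return -R.T@t, R.T@np.array([x,y,1.])
def onz(cm,u,v,z):
    o,d=ray(cm,u,v);return o+d*(z-o[2])/d[2]
def dep(cm,d,u,v):
    o,e=ray(cm,u,v);return o+e*d[int(v),int(u)]
def cloud(cm,d):
    K=np.array(cm['camera_matrix'],float);k=cm['k1']
    v,u=np.mgrid[:d.shape[0],:d.shape[1]]
    xd=(u-K[0,2])/K[0,0];yd=(v-K[1,2])/K[1,1];x,y=xd,yd
    for _ in range(30):
        s=1+k*(x*x+y*y);x,y=xd/s,yd/s
    M=np.array(cm['camera_from_world']);R=M[:3,:3];t=M[:3,3]
    P=np.stack([x*d,y*d,d],-1)-t
    W=P@R; W[d<=0]=np.nan
    return W
def proj(cm,p):
    M=np.array(cm['camera_from_world']);c=M[:3,:3]@p+M[:3,3];x,y=c[:2]/c[2];s=1+cm['k1']*(x*x+y*y)
    K=np.array(cm['camera_matrix']);return K[0,0]*x*s+K[0,2],K[1,1]*y*s+K[1,2]
def save(n,im,box=None,f=1):
    if box: im=im[box[1]:box[3],box[0]:box[2]]
    im=cv2.resize(im,None,fx=f,fy=f,interpolation=cv2.INTER_CUBIC)
    cv2.imwrite(f'pics/{n}.png',im[:,:,::-1])
E
python3 - <<'E'
from h import *
a,d,c=grab('scene');b,e,c2=grab('top')
np.savez('first.npz',a=a,d=d,b=b,e=e)
save('top1',b,f=1.56); save('scene1',a,f=1.56)
print(r.get_obs()); print(c,c2)
E
```

```text
pics
{'time': 0.1, 'joint_positions': array([ 1.19068748e+00,  5.27629603e-02,  1.40162991e+00, -2.64589131e-05,
        1.68857641e+00, -7.03092880e-02]), 'qd': array([ 9.86828213e-04, -3.53623198e-05, -2.48277768e-03, -1.97013677e-03,
        1.02460479e-03,  1.10073303e-03]), 'tau': array([ 1.27866435e-03, -3.82581031e+01, -3.60987031e+01, -2.48604465e-05,
        4.72612475e-03,  6.65610330e-06]), 'tool_pos': array([159.95757434, 499.79225552, 252.5588929 ]), 'ee_rot': array([[-9.52393738e-01,  3.04870352e-01, -4.86354723e-04],
       [ 3.04870732e-01,  9.52392869e-01, -1.28810954e-03],
       [ 7.04943603e-05, -1.37506278e-03, -9.99999052e-01]]), 'contact_force': array([-0.47564036, -0.38545772, -0.34501173]), 'wrist_torque': array([0.03799631, 0.06877344, 0.04949047]), 'gripper_force': 0.0, 'gripper_width': 1.0002515564031766}
{'camera_matrix': array([[420.83716145,   0.        , 256.39575817],
       [  0.        , 420.83716145, 191.13447041],
       [  0.        ,   0.        ,   1.        ]]), 'k1': 0.01253096585078113, 'camera_from_world': array([[ 7.82037467e-01,  6.232255
[... 171 characters left out ...]
3e-01, -7.90532109e-01,
         1.44302079e+03],
       [ 0.00000000e+00,  0.00000000e+00,  0.00000000e+00,
         1.00000000e+00]])} {'camera_matrix': array([[437.42030918,   0.        , 257.31996551],
       [  0.        , 437.42030918, 195.00909202],
       [  0.        ,   0.        ,   1.        ]]), 'k1': 0.049001741743496086, 'camera_from_world': array([[-1.07765912e-02, -9.99899007e-01,  9.26502935e-03,
        -6.77433135e+01],
       [-9.96266513e-01,  9.94282471e-03, -8.57564865e-02,
         5.19745052e+02],
       [ 8.56557051e-02, -1.01546011e-02, -9.96273047e-01,
         1.49516506e+03],
       [ 0.00000000e+00,  0.00000000e+00,  0.00000000e+00,
         1.00000000e+00]])}
```

View pics/top1.png

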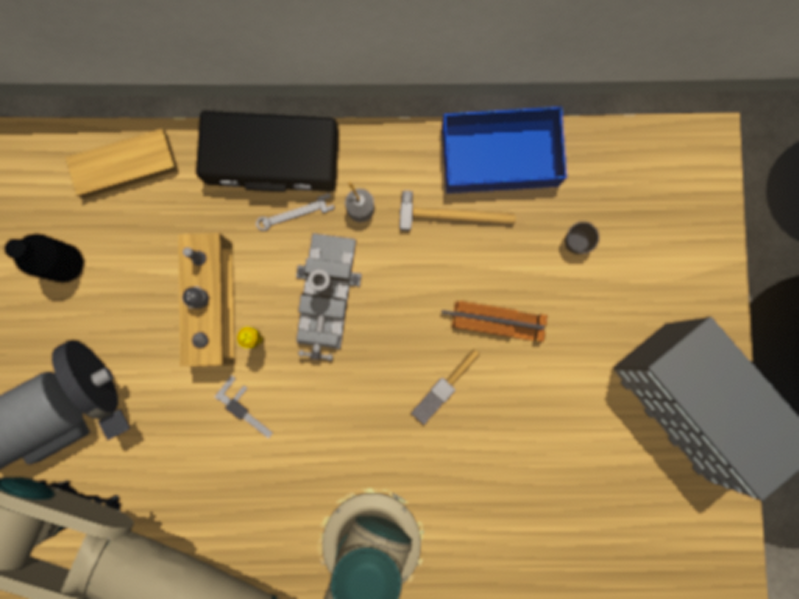

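View pics/scene1.png

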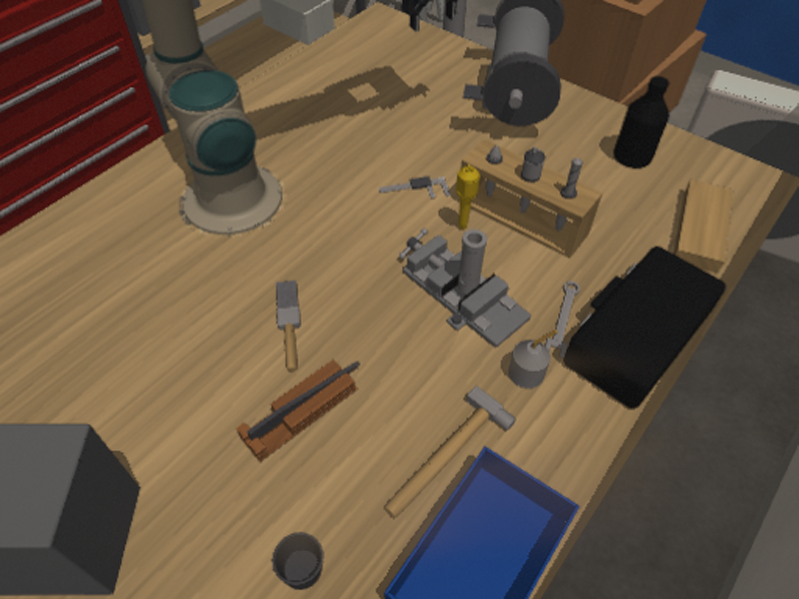

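The top view shows the rack at left (chuck at about (197,297)), the socket in the vice at (319,279), and the drift on its rest from about (445,314) to (545,322). The scene view shows the drift's tip pointing towards the vice.

```bash
python3 - <<'E'
from h import *
z=np.load('first.npz');np.set_printoptions(precision=1,suppress=True)
c=optics.camera_model('scene');t=optics.camera_model('top');w=optics.camera_model('wrist')
o=r.get_obs();R=o['ee_rot'];M=np.array(w['camera_from_world']);cw=-M[:3,:3].T@M[:3,3]
print('wrist cam in tool',R.T@(cw-o['tool_pos']));print(R.T@M[:3,:3].T);print(w['camera_matrix'],w['k1'])
Wt=cloud(t,z['e']);Ws=cloud(c,z['d'])
def near(W,x,y,rad,zl,zh):
    m=(np.hypot(W[...,0]-x,W[...,1]-y)<rad)&(W[...,2]>zl)&(W[...,2]<zh);P=W[m]
    if len(P):print(len(P),P.mean(0),P.min(0),P.max(0))
for n,u,v in [('chuck',197,297),('sock',319,279),('centre',200,340),('drill',195,257),('dr1',445,314),('dr2',545,322),('yellow',248,337),('oiler',360,205)]:
    print(n,Wt[int(v/1.5625),int(u/1.5625)])
for n,u,v in [('chuck',534,158),('sock',474,240),('drtip',357,366),('drend',250,434),('yellow',468,175)]:
    print(n,Ws[int(v/1.5625),int(u/1.5625)])
def clu(W,lab,x0,x1,y0,y1,zl,zh):
    m=(W[...,0]>x0)&(W[...,0]<x1)&(W[...,1]>y0)&(W[...,1]<y1)&(W[...,2]>zl)&(W[...,2]<zh);P=W[m]
    n=len(P)
    if n:print(lab,n,P.mean(0),np.percentile(P,3,axis=0),np.percentile(P,97,axis=0))
x,y=Wt[int(297/1.5625),int(197/1.5625)][:2]
for nm,W in(('t',Wt),('s',Ws)):clu(W,'chuck'+nm,x-40,x+40,y-40,y+40,150,200)
x,y=Wt[int(279/1.5625),int(319/1.5625)][:2]
for nm,W in(('t',Wt),('s',Ws)):clu(W,'sock'+nm,x-50,x+50,y-50,y+50,155,180)
for nm,W in(('t',Wt),('s',Ws)):
  x,y=Wt[int(320/1.5625),int(500/1.5625)][:2]
  m=(abs(W[...,0]-x)<70)&(abs(W[...,1]-y)<170)&(W[...,2]>38)&(W[...,2]<70);P=W[m]
  mu=P.mean(0);U=np.linalg.svd(P-mu)[2];s=(P-mu)@U[0];print('drift',len(P),mu,U[0],s.min(),s.max())
E
```

```text
wrist cam in tool [  75.5    0.7 -120.4]
[[ 0.  -1.  -0.3]
 [ 1.  -0.   0. ]
 [-0.  -0.3  1. ]]
[[310.8   0.  258.6]
 [  0.  310.8 190.4]
 [  0.    0.    1. ]] -0.01955753274977017
chuck [524.9 333.5 181.7]
sock [568.7 101.4 113.1]
centre [443.1 337.9 140.5]
drill [607.1 342.9 174.4]
dr1 [ 500.4 -165.2   26.5]
dr2 [ 476.8 -383.5   37.2]
yellow [447.3 238.3 166.1]
oiler [730.7  17.1  84.6]
chuck [527.6 335.2 170.7]
sock [552.4 101.4 154.7]
drtip [ 504.6 -168.6   25.6]
drend [ 466.9 -379.5   52.1]
yellow [448.9 229.5 156.9]
chuckt 177 [525.9 342.9 173.9] [507.1 325.9 158. ] [545.5 363.8 185.2]
chucks 156 [531.3 335.3 168.1] [512.7 322.5 151.3] [547.4 352.5 181.4]
sockt 120 [558.3  94.5 167.2] [536.7  75.1 157.6] [577.9 113.5 174. ]
socks 155 [559.2  92.6 164. ] [540.7  73.6 155.7] [579.  114.6 168.9]
drift 203 [ 477.4 -293.7   44.2] [-0.2 -1.   0.1] -106.63957883540597 94.54701700640614
drift 247 [ 477.  -319.9   45.8] [-0.2 -1.   0.1] -117.83714513277334 62.54292219719941
```

```bash
python3 - <<'E'
from h import *
z=np.load('first.npz');np.set_printoptions(precision=0,suppress=True)
t=optics.camera_model('top');W=cloud(t,z['e'])
for n,u,v in [('g1',85,375),('g2',100,380),('g3',30,420),('bottle',20,250)]:
    print(n,W[int(v/1.5625),int(u/1.5625)])
m=(W[...,0]>230)&(W[...,1]<520)&(W[...,1]>200)&(W[...,2]>100);P=W[m]
for x in range(220,620,40):
    q=P[abs(P[:,0]-x)<20]; print(x,q[:,2].max() if len(q) else 0,q[:,1].max() if len(q) else 0,q[:,1].min() if len(q) else 0)
E
```

```text
g1 [374. 553. 167.]
g2 [364. 534. 140.]
g3 [293. 642. 190.]
bottle [617. 668. 202.]
220 529.0849419930804 516.3801486755079 477.3708020621713
260 122.77565948810398 519.0949085185371 486.0043236229749
300 171.49799477221632 519.8273109385518 493.07671278248085
340 0 0 0
380 136.9650404975915 518.8905838003278 300.7231861793693
420 173.21188093092002 386.6729680181819 221.37185234166685
460 171.23638543274458 387.5940990831696 220.04209060771393
500 181.83260704641862 388.84988526564683 302.7925298423852
540 191.25696287626218 387.9297746044351 304.40071248504574
580 128.5802358477529 391.3479701169231 305.5986456722497
```

{"name": "drive_tool", "arguments": {
  "increments": [
    {"dz": -0.2},
    {"dz": -0.4}
  ]
}}

```text
$.increments[0]: bad value
```

{"name": "drive_tool", "arguments": {
  "increments": [
    {"dx": -0.16, "dy": -0.02, "dz": -0.1, "spin": 0},
    {"dx": -0.32, "dy": -0.04, "dz": -0.2, "spin": 0},
    {"dx": -0.48, "dy": -0.06, "dz": -0.3, "spin": 0},
    {"dx": -0.64, "dy": -0.08, "dz": -0.32, "spin": 0},
    {"dx": -0.8, "dy": -0.08, "dz": -0.32, "spin": 0},
    {"dx": -0.96, "dy": -0.08, "dz": -0.32, "spin": 0}
  ]
}}

```text
time: 0.7
tool_pos: [383.9, 407.0, 333.4]
ee_rot: [[-0.952, 0.305, 0.0], [0.305, 0.952, 0.0], [-0.0, 0.0, -1.0]]
contact_force: [0.4, 0.3, -0.1]
gripper_width: 1.0
gripper_force: 0.0
```

{"name": "drive_tool", "arguments": {
  "increments": [
    {"dx": -0.16, "dy": -0.02, "dz": 0, "spin": 0},
    {"dx": -0.32, "dy": -0.04, "dz": 0, "spin": 0},
    {"dx": -0.48, "dy": -0.06, "dz": 0, "spin": 0},
    {"dx": -0.62, "dy": -0.08, "dz": 0, "spin": 0},
    {"dx": -0.62, "dy": -0.08, "dz": 0, "spin": 0},
    {"dx": -0.62, "dy": -0.08, "dz": 0, "spin": 0}
  ]
}}

```text
time: 1.3
tool_pos: [524.4, 341.1, 332.3]
ee_rot: [[-0.952, 0.306, -0.002], [0.306, 0.952, -0.001], [0.001, -0.001, -1.0]]
contact_force: [-0.3, 0.9, 0.2]
gripper_width: 1.0
gripper_force: 0.0
```

```bash
python3 - <<'E'
from h import *
np.set_printoptions(precision=2,suppress=True)
o=r.get_obs();print(o['time'],o['tool_pos'],o['contact_force'],o['joint_positions'])
a,d,c=grab('wrist');np.savez('w1.npz',a=a,d=d,M=c['camera_from_world']);save('w1',a,f=1.56)
print(proj(c,np.array([527,342,184.])))
E
```

```text
1.3 [524.39 341.12 332.29] [-0.3   0.92  0.22] [ 0.52  0.35  0.91  0.    1.89 -0.74]
(np.float64(259.4860613599967), np.float64(185.3256458555707))
```

View pics/w1.png

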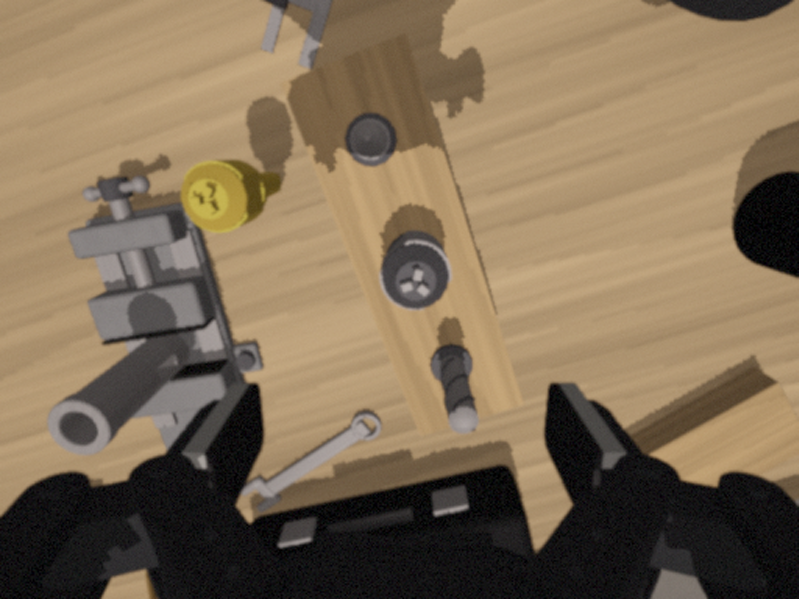

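The chuck stands mid-rack at about (415,275), with the socket's mouth at (80,430). I'll go closer to read the flats.

{"name": "drive_tool", "arguments": {
  "increments": [
    {"dx": -0.06, "dy": 0, "dz": 0.16, "spin": 0},
    {"dx": -0.1, "dy": 0, "dz": 0.3, "spin": 0},
    {"dx": -0.1, "dy": 0, "dz": 0.3, "spin": 0},
    {"dx": -0.1, "dy": 0, "dz": 0.3, "spin": 0}
  ]
}}

```text
time: 1.75
tool_pos: [546.9, 334.6, 259.1]
ee_rot: [[-0.953, 0.304, -0.001], [0.304, 0.953, 0.0], [0.001, -0.0, -1.0]]
contact_force: [0.6, 0.5, 1.2]
gripper_width: 1.002
gripper_force: 0.0
```

```bash
python3 - <<'E'
from h import *
np.set_printoptions(precision=2,suppress=True)
o=r.get_obs();print(o['time'],o['tool_pos'])
a,d,c=grab('wrist');np.savez('w2.npz',a=a,d=d,M=c['camera_from_world'])
u,v=map(int,proj(c,np.array([527,342,170.])));print(u,v)
save('w2',a,(max(u-90,0),max(v-80,0),u+90,v+80),f=4)
W=cloud(c,d)
for lo,hi in((176,190),(155,165),(145,155),(135,145),(120,128)):
    m=(np.hypot(W[...,0]-527,W[...,1]-342)<45)&(W[...,2]>lo)&(W[...,2]<hi)
    print(lo,m.sum(),W[m].mean(0),W[m].min(0),W[m].max(0))
E
```

```text
1.75 [546.88 334.61 259.15]
258 176
176 1203 [524.83 348.92 178.88] [511.23 334.87 176.01] [539.43 363.34 186.4 ]
155 91 [512.45 355.15 161.65] [503.67 326.67 155.43] [543.19 370.27 164.96]
145 73 [508.51 353.28 150.  ] [503.88 329.08 145.08] [518.44 369.51 154.9 ]
135 72 [508.3  350.44 139.56] [503.76 329.29 135.  ] [516.29 368.21 144.9 ]
120 40 [509.37 340.95 125.58] [497.53 310.04 120.03] [541.91 382.29 127.93]
```

View pics/w2.png

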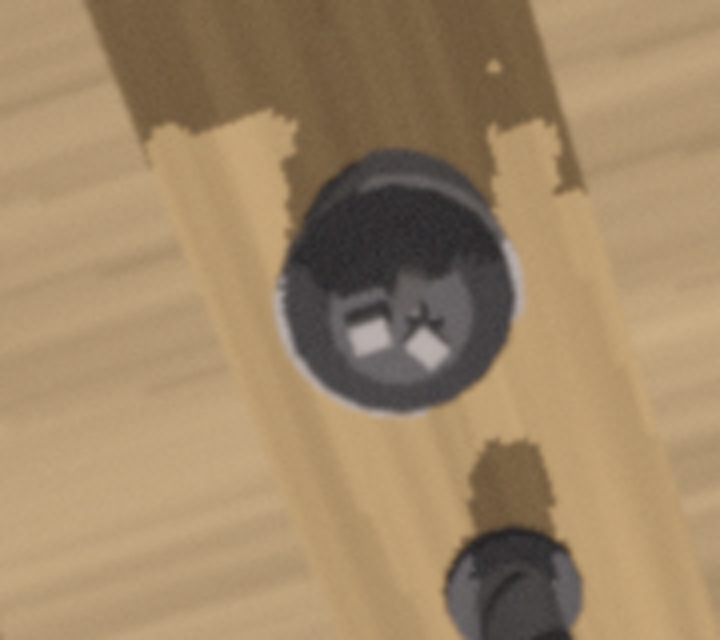

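Close-up: the chuck is at the crop's centre (400,290), and its near side wall is visible at (400,165). I'll use the depth to look for the flats.

```bash
python3 - <<'E'
from h import *
np.set_printoptions(precision=2,suppress=True)
for f in('w1','w2'):
    q=np.load(f+'.npz');c=optics.camera_model('wrist');c['camera_from_world']=q['M']
    W=cloud(c,q['d']);a=q['a']
    # top rim: points around z>178
    m=(np.hypot(W[...,0]-525,W[...,1]-346)<40)&(W[...,2]>174);
    pts=np.argwhere(m)[:,::-1].astype(np.float32);(cx,cy),(A,B),th=cv2.fitEllipse(cv2.convexHull(pts))
    zt=np.median(W[m][:,2]);C=onz(c,cx,cy,zt);print(f,C,A,B,np.percentile(W[m][:,2],[5,50,95]))
    n=(np.hypot(W[...,0]-C[0],W[...,1]-C[1])<30)&(W[...,2]>124)&(W[...,2]<172)
    P=W[n];an=np.degrees(np.arctan2(P[:,1]-C[1],P[:,0]-C[0]))%360;ra=np.hypot(P[:,0]-C[0],P[:,1]-C[1])
    for k in range(0,360,12):
        s=(an>=k)&(an<k+12)
        if s.sum()>2: print(k,s.sum(),np.median(ra[s]),P[s][:,2].min(),P[s][:,2].max())
    o=np.argwhere((W[...,2]>128)&(W[...,2]<166)&n)
E
```

```text
w1 [582.91 323.68 391.62] 334.61944580078125 737.2811279296875 [184.96 391.62 401.68]
24 5 27.599680343639402 124.16385564373715 124.59075353847342
36 12 29.52838117121042 124.13069994015225 171.42379852187273
48 9 26.961850740224914 124.03038907760248 169.61110508485424
60 3 29.165197281881742 124.42188906133111 124.80393066832879
w2 [525.52 343.95 318.88] 305.6335754394531 348.9183654785156 [177.45 318.88 328.58]
0 19 19.38185366813338 165.01538008202695 171.63923668171412
12 14 20.174921178498163 168.1206901508225 171.211481138091
24 17 20.690389777089592 168.45125268615826 171.78472695686654
36 18 22.00292522954015 167.35104643367208 171.80149294544876
48 20 22.57521759118566 167.90492169832498 171.851451022481
60 32 23.208792591444904 164.5792715140678 171.9116476283332
72 46 24.352738694857166 163.8408124851798 171.96897569477252
84 48 24.255137340791812 164.26836133959088 171.99904064470675
96 58 24.362943947351653 130.59721906531203 171.84602466626362
108 71 24.589675593292668 128.0236163291203 171.96117077021924
120 88 24.60136915177526 128.07638162104504 171.9846849743066
1
[... 495 characters left out ...]
735417
228 46 16.336705234544873 127.81912599659917 171.94848027654442
240 30 15.134863697252984 164.1183687127463 171.95929159300184
252 23 14.746825527273076 164.6708974620296 171.94318669962746
264 28 14.964661061842236 164.5858690342871 171.93475580950286
276 24 14.56122782342996 165.22722217142177 171.6802351734421
288 23 14.96219785753816 164.73794992104715 171.75346698661147
300 22 15.634469398039027 164.32695096472975 171.53404094260958
312 21 15.98364982959041 164.9152063176889 171.72461017726496
324 21 16.22595416099972 164.58224757145024 171.95330521110014
336 19 18.190714076045573 165.49662763725885 171.78841157990033
348 18 18.235791664951705 165.4875916288529 171.98694189145823
```

```bash
cat > flats.py <<'E'
from h import *
np.set_printoptions(precision=2,suppress=True)
def an(f,C):
    q=np.load(f+'.npz');c=optics.camera_model('wrist');c['camera_from_world']=q['M'];W=cloud(c,q['d'])
    n=(np.hypot(W[...,0]-C[0],W[...,1]-C[1])<32)
    def circ(P):
        A=np.c_[2*P[:,:2],np.ones(len(P))];s=np.linalg.lstsq(A,(P[:,:2]**2).sum(1),rcond=None)[0];return s[0],s[1],np.sqrt(s[2]+s[0]**2+s[1]**2)
    P=W[n&(W[...,2]>167)&(W[...,2]<172)]
    for _ in range(3):
        k=circ(P);e=abs(np.hypot(P[:,0]-k[0],P[:,1]-k[1])-k[2]);P=P[e<3]
    print(f,'circle',k,len(P),e.mean())
    P=W[n&(W[...,2]>130)&(W[...,2]<163)]
    a=np.degrees(np.arctan2(P[:,1]-k[1],P[:,0]-k[0]))%360;ra=np.hypot(P[:,0]-k[0],P[:,1]-k[1])
    for b in range(0,360,8):
        s=(a>=b)&(a<b+8)
        if s.sum()>2: print(b+4,s.sum(),np.median(ra[s]))
if __name__=='__main__':
    an('w2',(525.5,347))
E
python3 flats.py
```

```text
w2 circle (np.float64(525.6781684546048), np.float64(348.75775664435105), np.float64(18.733007441418792)) 684 0.8435956494715312
108 3 21.97857264854011
116 7 21.956843168241225
124 13 21.913349861895153
132 15 21.972663460857664
140 17 21.95880821807648
148 20 21.941949312614174
156 22 21.9503154252286
164 23 21.9230808917724
172 25 21.9774357562551
180 19 20.810595883144906
188 11 19.696482514889453
196 10 18.61201545485561
204 8 18.133015920622537
212 6 18.004446693493552
220 3 18.18524251198027
228 4 19.06638827138182
236 11 20.115485717881313
244 12 21.27150309257344
```

The flat's normal lies at about 30.5° and the axis at (525.7, 348.8), read from clean depth data. Before grasping I'll look at the socket from its -y side.

{"name": "drive_tool", "arguments": {
  "increments": [
    {"dx": -0.06, "dy": -0.19, "dz": 0, "spin": 0},
    {"dx": -0.12, "dy": -0.38, "dz": 0, "spin": 0},
    {"dx": -0.18, "dy": -0.57, "dz": 0, "spin": 0},
    {"dx": -0.24, "dy": -0.76, "dz": 0, "spin": 0},
    {"dx": -0.28, "dy": -0.9, "dz": 0, "spin": 0}
  ]
}}

```text
time: 2.3
tool_pos: [546.0, 96.4, 262.1]
ee_rot: [[-0.952, 0.305, 0.006], [0.305, 0.952, 0.0], [-0.005, 0.002, -1.0]]
contact_force: [0.1, -0.8, -0.9]
gripper_width: 0.998
gripper_force: 0.0
```

{"name": "drive_tool", "arguments": {
  "increments": [
    {"dx": -0.05, "dy": -0.16, "dz": 0.05, "spin": 0},
    {"dx": -0.11, "dy": -0.34, "dz": 0.1, "spin": 0},
    {"dx": -0.16, "dy": -0.46, "dz": 0.15, "spin": 0},
    {"dx": -0.16, "dy": -0.46, "dz": 0.15, "spin": 0},
    {"dx": -0.16, "dy": -0.46, "dz": 0.15, "spin": 0}
  ]
}}

```text
time: 2.8
tool_pos: [549.5, -23.3, 223.4]
ee_rot: [[-0.952, 0.305, 0.004], [0.305, 0.952, 0.0], [-0.004, 0.001, -1.0]]
contact_force: [0.7, 0.6, 0.7]
gripper_width: 0.999
gripper_force: 0.0
```

```bash
python3 - <<'E'
from h import *
np.set_printoptions(precision=2,suppress=True)
o=r.get_obs();print(o['time'],o['tool_pos'])
a,d,c=grab('wrist');np.savez('w3.npz',a=a,d=d,M=c['camera_from_world']);save('w3',a,f=1.56)
W=cloud(c,d);C=np.array([558,94.])
def circ(P):
    A=np.c_[2*P[:,:2],np.ones(len(P))];s=np.linalg.lstsq(A,(P[:,:2]**2).sum(1),rcond=None)[0];return s[0],s[1],np.sqrt(s[2]+s[0]**2+s[1]**2)
for lo,hi in((162,175),(140,160),(120,140),(95,120),(80,92),(68,80),(60,66),(50,58)):
    n=np.hypot(W[...,0]-C[0],W[...,1]-C[1])<28
    P=W[n&(W[...,2]>lo)&(W[...,2]<hi)]
    if len(P)>20: print(lo,len(P),circ(P),np.percentile(P[:,2],[1,50,99]))
n=(np.hypot(W[...,0]-C[0],W[...,1]-C[1])<27)&(W[...,2]>63)&(W[...,2]<90);P=W[n]
an=np.degrees(np.arctan2(P[:,1]-C[1],P[:,0]-C[0]))%360;ra=np.hypot(P[:,0]-C[0],P[:,1]-C[1])
for b in range(0,360,5):
    s=(an>=b)&(an<b+5)
    if s.sum()>2: print(b+2.5,s.sum(),np.median(ra[s]),ra[s].min())
E
```

```text
2.8 [549.51 -23.27 223.41]
162 3102 (np.float64(556.2036077653433), np.float64(96.85384850667629), np.float64(17.52474559743746)) [162.34 167.04 168.69]
140 1595 (np.float64(554.1472740448969), np.float64(94.24533146948966), np.float64(16.52531874601173)) [140.22 150.34 159.84]
120 893 (np.float64(554.1881992698478), np.float64(94.89768952452869), np.float64(16.38304084889564)) [120.26 132.4  139.86]
95 693 (np.float64(557.2520109238975), np.float64(98.67676444008384), np.float64(20.134176503810206)) [ 95.33 108.6  119.82]
80 207 (np.float64(557.1600061968333), np.float64(98.57035229660642), np.float64(19.951739592750915)) [80.15 86.11 91.84]
68 186 (np.float64(556.1225886133759), np.float64(97.81122372668983), np.float64(18.757395373356363)) [68.33 74.19 79.82]
60 131 (np.float64(552.745614939411), np.float64(94.38950418356171), np.float64(14.507228229682788)) [60.05 61.92 65.76]
50 323 (np.float64(559.4734048085712), np.float64(99.05873028202768), np.float64(24.42306945202675)) [50.03 51.21 57.78]
147.5 3 22.724361477717043 22.67562310002804
152.5 7 22.462249469083446 22.3541562523
[... 457 characters left out ...]
618962059
207.5 21 18.123266686373498 17.5200774855919
212.5 25 17.75712122774159 17.18604896338146
217.5 22 17.552079666399933 17.01922861506959
222.5 20 17.141917032421205 16.308792204855962
227.5 21 16.874866274489413 16.024997932530617
232.5 22 16.538292552833184 15.91162257596254
237.5 8 16.272555717885208 15.802685572038449
277.5 28 14.927167333595932 13.136528266162394
282.5 21 13.560320229872488 10.763956102920758
287.5 18 15.417910758562911 8.952716829738517
292.5 7 15.646894067663723 7.898495149451176
297.5 6 15.665274935406863 15.612463561550046
302.5 6 15.801909188929745 15.694115819172344
307.5 5 15.940784185810767 15.839609092659833
312.5 4 16.115342795470397 16.048949647782937
```

View pics/w3.png

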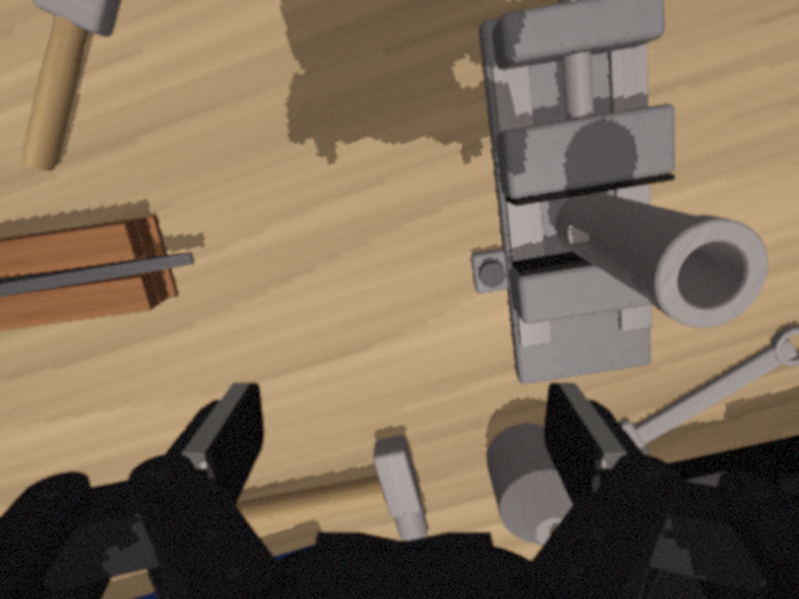

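The slot opening shows at about (575,233), the mouth at (712,275) and the drift tip at (190,260). Next I'll fit the slot's direction and the drift's line.

```bash
cat > s.py <<'E'
from h import *
np.set_printoptions(precision=2,suppress=True)
q=np.load('w3.npz');c=optics.camera_model('wrist');c['camera_from_world']=q['M'];W=cloud(c,q['d']);C=np.array([557.2,98.6])
n=(np.hypot(W[...,0]-C[0],W[...,1]-C[1])<27)
R=np.hypot(W[...,0]-C[0],W[...,1]-C[1]);A=np.degrees(np.arctan2(W[...,1]-C[1],W[...,0]-C[0]))%360
for z in range(56,100,4):
    m=n&(W[...,2]>z)&(W[...,2]<z+4)&(abs(R-20)<1);a=np.sort(A[m]);g=np.diff(a)
    m2=n&(W[...,2]>z)&(W[...,2]<z+4)&(R<18)
    if len(g): i=g.argmax();print(z,m.sum(),a[0],a[-1],'gap',a[i],a[i+1],(a[i]+a[i+1])/2,'inside',m2.sum())
# rim outer/inner
m=n&(W[...,2]>164);print('rim z',np.percentile(W[m][:,2],[50,90,99]))
P=W[m]; 
def circ(P):
    B=np.c_[2*P[:,:2],np.ones(len(P))];s=np.linalg.lstsq(B,(P[:,:2]**2).sum(1),rcond=None)[0];return s[0],s[1],np.sqrt(s[2]+s[0]**2+s[1]**2)
hull=cv2.convexHull(P[P[:,2]>167][:,:2].astype(np.float32));print('rim outer',circ(hull[:,0]))
# vice jaws: edges -> direction via minAreaRect of jaw tops
m=(np.hypot(W[...,0]-C[0],W[...,1]-C[1])<120)&(abs(W[...,2]-50.5)<3)&(R>26)
lab=cv2.connectedComponents(m.astype(np.uint8))
for k in range(1,lab[0]):
    P=W[lab[1]==k]
    if len(P)>300: print('jaw',len(P),cv2.minAreaRect(P[:,:2].astype(np.float32)),P[:,2].mean())
# drift
m=(W[...,0]>440)&(W[...,0]<540)&(W[...,1]<-130)&(W[...,1]>-300)&(W[...,2]>31)
dark=q['a'].astype(int).max(2)<110
u,s_,v_=0,0,0
rgb=q['a'].astype(int);grey=(rgb.max(2)-rgb.min(2)<25)
vv,uu=np.mgrid[:384,:512]
m=grey&(uu<125)&(vv>160)&(vv<190)&(W[...,2]>18)
P=W[m];mu=P.mean(0);V=np.linalg.svd(P-mu)[2][0];V=V*np.sign(V[1]);s=(P-mu)@V
print('drift',len(P),mu,V,np.degrees(np.arctan2(V[1],V[0])),'tip',mu+V*s.max(), mu+V*s.min())
E
python3 s.py
```

```text
56 66 158.53768757323385 293.79533098177495 gap 167.55742924253306 177.4807240864127 172.5190766644729 inside 50
60 59 172.2274962087537 303.46194345631733 gap 246.00816309546155 256.5551229685595 251.28164303201052 inside 34
64 58 159.7996993188676 289.23654754725527 gap 245.82123916378487 278.07048260152493 261.94586088265487 inside 6
68 51 174.61109465486624 306.11768818353335 gap 243.66660679827288 278.02710249262407 260.8468546454485 inside 4
72 58 154.0373630521509 311.34338571804767 gap 245.19795192560542 278.6522591811775 261.92510555339146 inside 4
76 61 176.45657561966132 301.3097284831687 gap 245.36782914240428 277.55386738426705 261.46084826333566 inside 3
80 62 155.39388993594355 304.1301787119697 gap 244.30294771209384 277.67178912515277 260.9873684186233 inside 1
84 69 165.89251106674593 287.7341471318678 gap 246.01602485618713 278.2195622624082 262.11779355929764 inside 0
88 72 156.81600997343557 306.0294588438593 gap 263.2692739528803 278.15381830225397 270.71154612756715 inside 0
92 90 162.41513479480372 302.6583495160211 gap 286.40628270094874 293.78052750735736 290.093405104153 inside 0
96 103 156.79555123484744 306.3015797145888 gap 294.12261200026575 306.3015797145888 300.21209585742724 inside 0
rim z [167.12 168.   168.72]
rim outer (np.float64(556.9467044507142), np.float64(97.65877654414521), np.float64(21.199059161363483))
jaw 2352 ((448.8663024902344, 113.76759338378906), (88.27774810791016, 21.064285278320312), 81.5440444946289) 49.75131086301642
jaw 4959 ((515.6715698242188, 104.1378173828125), (98.66838836669922, 43.742671966552734), 81.59214782714844) 49.743795762053125
jaw 2211 ((594.1010131835938, 83.80052185058594), (82.16106414794922, 37.62554931640625), 81.34645080566406) 49.69738655697182
drift 1167 [ 490.36 -220.96   33.71] [ 0.18  0.98 -0.12] 79.58677400786877 tip [ 502.18 -156.63   25.63] [ 478.21 -287.07   42.02]
```

Slot direction is 81.5°, the socket axis about (557,98) by the wrist camera, and the mouth at z 168. I'm going back to the chuck with the grasp yaw and will measure again to cancel the camera bias.

{"name": "drive_tool", "arguments": {
  "increments": [
    {"dx": 0.05, "dy": 0.14, "dz": -0.14, "spin": 0.04},
    {"dx": 0.1, "dy": 0.3, "dz": -0.14, "spin": 0.08},
    {"dx": 0.16, "dy": 0.48, "dz": -0.14, "spin": 0.12},
    {"dx": 0.22, "dy": 0.66, "dz": -0.14, "spin": 0.16},
    {"dx": 0.28, "dy": 0.82, "dz": -0.14, "spin": 0.2},
    {"dx": 0.32, "dy": 0.9, "dz": -0.14, "spin": 0.232},
    {"dx": 0.32, "dy": 0.9, "dz": -0.14, "spin": 0.232}
  ]
}}

```text
time: 3.55
tool_pos: [540.2, 219.9, 257.4]
ee_rot: [[-0.512, 0.859, 0.002], [0.859, 0.512, 0.002], [0.0, 0.003, -1.0]]
contact_force: [0.4, -1.4, -0.3]
gripper_width: 1.004
gripper_force: 0.0
```

```bash
cat > go.py <<'E'
# go.py x y z [yawdeg of tool y]: print increments needed
import sys
from h import *
o=r.get_obs();R=o['ee_rot'];t=np.array(list(map(float,sys.argv[1:4])))
s=R.T@(t-o['tool_pos']);yaw=np.degrees(np.arctan2(R[1,1],R[0,1]))
print('t',o['time'],'pos',o['tool_pos'].round(1),'yaw',yaw.round(2),'inc',(s/250).round(4),'F',o['contact_force'].round(1),'q6',o['joint_positions'][5].round(2))
if len(sys.argv)>4:
    dd=(yaw-float(sys.argv[4])+180)%360-180;print('spin',round(dd/180,4))
E
python3 go.py 538.4 325.5 259 30.5
```

```text
t 3.55 pos [540.2 219.9 257.4] yaw 30.77 inc [ 0.3668  0.21   -0.0057] F [ 0.4 -1.4 -0.3] q6 -0.21
spin 0.0015
```

{"name": "drive_tool", "arguments": {
  "increments": [
    {"dx": 0.17, "dy": 0.1, "dz": 0, "spin": 0.001},
    {"dx": 0.34, "dy": 0.2, "dz": 0, "spin": 0.0015},
    {"dx": 0.367, "dy": 0.21, "dz": 0, "spin": 0.0015},
    {"dx": 0.367, "dy": 0.21, "dz": 0, "spin": 0.0015},
    {"dx": 0.367, "dy": 0.21, "dz": 0, "spin": 0.0015}
  ]
}}

```text
time: 4.05
tool_pos: [540.2, 320.2, 256.6]
ee_rot: [[-0.504, 0.864, 0.001], [0.864, 0.504, 0.0], [-0.0, 0.001, -1.0]]
contact_force: [0.3, -0.9, 0.2]
gripper_width: 0.996
gripper_force: 0.0
```

```bash
python3 - <<'E'
from h import *
from flats import an
o=r.get_obs();R=o['ee_rot'];print(o['tool_pos'],R)
a,d,c=grab('wrist');np.savez('w4.npz',a=a,d=d,M=c['camera_from_world'])
an('w2',(525.5,347));an('w4',(525.5,347))
E
```

```text
[540.21 320.21 256.64] [[-0.5   0.86  0.  ]
 [ 0.86  0.5   0.  ]
 [-0.    0.   -1.  ]]
w2 circle (np.float64(525.6781684546048), np.float64(348.75775664435105), np.float64(18.733007441418792)) 684 0.8435956494715312
108 3 21.97857264854011
116 7 21.956843168241225
124 13 21.913349861895153
132 15 21.972663460857664
140 17 21.95880821807648
148 20 21.941949312614174
156 22 21.9503154252286
164 23 21.9230808917724
172 25 21.9774357562551
180 19 20.810595883144906
188 11 19.696482514889453
196 10 18.61201545485561
204 8 18.133015920622537
212 6 18.004446693493552
220 3 18.18524251198027
228 4 19.06638827138182
236 11 20.115485717881313
244 12 21.27150309257344
w4 circle (np.float64(525.677472144089), np.float64(348.74742399537354), np.float64(18.715277498656494)) 719 0.8527533861130373
68 3 22.03555640187889
76 10 21.98503424601832
84 9 21.971233977416308
92 14 21.95010063958492
100 14 21.986014576992382
108 19 21.995685927593684
116 17 21.962664776623402
124 17 21.950402536079764
132 20 22.02467301554767
140 17 21.965241471005104
148 16 21.994442609027715
156 11 22.01793698169647
164 12 21.992757336005127
172 5 22.021531002974346
```

The wrist calibration is consistent between the two views, so the chuck axis is (525.7, 348.75).

```bash
python3 go.py 525.7 348.75 152 30.5; python3 -c "
from h import *
optics.grab_frame('top')"; python3 go.py 525.7 348.75 152 30.5
```

```text
t 4.1 pos [540.4 319.7 256.6] yaw 30.2 inc [0.13   0.0073 0.4184] F [-0.6  0.1  0.4] q6 -0.05
spin -0.0017
t 4.15 pos [540.4 319.6 256.5] yaw 30.16 inc [0.1305 0.0073 0.4181] F [-0.5 -0.4  0. ] q6 -0.05
spin -0.0019
```

{"name": "drive_tool", "arguments": {
  "increments": [
    {"dx": 0.13, "dy": 0.007, "dz": 0, "spin": -0.002},
    {"dx": 0.13, "dy": 0.007, "dz": 0.1, "spin": -0.002},
    {"dx": 0.13, "dy": 0.007, "dz": 0.2, "spin": -0.002},
    {"dx": 0.13, "dy": 0.007, "dz": 0.2, "spin": -0.002},
    {"dx": 0.13, "dy": 0.007, "dz": 0.2, "spin": -0.002}
  ]
}}

```text
time: 4.65
tool_pos: [525.6, 349.0, 206.5]
ee_rot: [[-0.508, 0.861, 0.0], [0.861, 0.508, -0.0], [-0.0, -0.0, -1.0]]
contact_force: [0.0, 1.2, 0.7]
gripper_width: 0.998
gripper_force: 0.0
```

```bash
python3 go.py 525.7 348.75 152 30.5
```

```text
t 4.65 pos [525.6 349.  206.5] yaw 30.52 inc [-0.0011  0.      0.218 ] F [0.  1.2 0.7] q6 -0.0
spin 0.0001
```

{"name": "drive_tool", "arguments": {
  "increments": [
    {"dx": -0.001, "dy": 0, "dz": 0.1, "spin": 0},
    {"dx": -0.001, "dy": 0, "dz": 0.218, "spin": 0},
    {"dx": -0.001, "dy": 0, "dz": 0.218, "spin": 0},
    {"dx": -0.001, "dy": 0, "dz": 0.218, "spin": 0}
  ]
}}

```text
time: 5.05
tool_pos: [526.0, 349.6, 153.3]
ee_rot: [[-0.508, 0.861, 0.001], [0.861, 0.508, 0.001], [0.0, 0.002, -1.0]]
contact_force: [-0.2, 0.2, -0.3]
gripper_width: 0.999
gripper_force: 0.0
```

{"name": "drive_tool", "arguments": {
  "grip": 20,
  "increments": [
    {"dx": 0, "dy": 0, "dz": 0, "spin": 0},
    {"dx": 0, "dy": 0, "dz": 0, "spin": 0},
    {"dx": 0, "dy": 0, "dz": 0, "spin": 0},
    {"dx": 0, "dy": 0, "dz": 0, "spin": 0},
    {"dx": 0, "dy": 0, "dz": 0, "spin": 0},
    {"dx": 0, "dy": 0, "dz": 0, "spin": 0},
    {"dx": 0, "dy": 0, "dz": 0, "spin": 0}
  ]
}}

```text
time: 5.75
tool_pos: [525.4, 349.8, 152.6]
ee_rot: [[-0.509, 0.861, 0.001], [0.861, 0.509, 0.001], [0.0, 0.001, -1.0]]
contact_force: [-3.2, -2.3, 5.7]
gripper_width: 0.412
gripper_force: 62.4
```

{"name": "drive_tool", "arguments": {
  "increments": [
    {"dx": 0, "dy": 0, "dz": -0.05, "spin": 0},
    {"dx": 0, "dy": 0, "dz": -0.14, "spin": 0},
    {"dx": 0, "dy": 0, "dz": -0.26, "spin": 0},
    {"dx": 0, "dy": 0, "dz": -0.4, "spin": 0},
    {"dx": 0, "dy": 0, "dz": -0.54, "spin": 0},
    {"dx": 0, "dy": 0, "dz": -0.68, "spin": 0},
    {"dx": 0, "dy": 0, "dz": -0.72, "spin": 0},
    {"dx": 0, "dy": 0, "dz": -0.72, "spin": 0},
    {"dx": 0, "dy": 0, "dz": -0.72, "spin": 0}
  ]
}}

```text
time: 6.65
tool_pos: [525.1, 349.5, 328.1]
ee_rot: [[-0.509, 0.861, -0.004], [0.861, 0.509, -0.002], [0.0, -0.005, -1.0]]
contact_force: [0.5, -0.1, -9.0]
gripper_width: 0.416
gripper_force: 61.7
```

```bash
python3 go.py 557.1 98.3 332 -8.5
```

```text
t 6.65 pos [525.1 349.5 328.1] yaw 30.58 inc [-0.9303 -0.401  -0.0138] F [ 0.5 -0.1 -9. ] q6 -0.0
spin 0.2171
```

{"name": "drive_tool", "arguments": {
  "increments": [
    {"dx": -0.08, "dy": -0.03, "dz": -0.02, "spin": 0.02},
    {"dx": -0.2, "dy": -0.08, "dz": -0.02, "spin": 0.05},
    {"dx": -0.34, "dy": -0.14, "dz": -0.02, "spin": 0.08},
    {"dx": -0.5, "dy": -0.21, "dz": -0.02, "spin": 0.12},
    {"dx": -0.66, "dy": -0.28, "dz": -0.02, "spin": 0.16},
    {"dx": -0.8, "dy": -0.34, "dz": -0.02, "spin": 0.19},
    {"dx": -0.89, "dy": -0.38, "dz": -0.02, "spin": 0.21},
    {"dx": -0.93, "dy": -0.4, "dz": -0.02, "spin": 0.217},
    {"dx": -0.93, "dy": -0.4, "dz": -0.02, "spin": 0.217},
    {"dx": -0.93, "dy": -0.4, "dz": -0.02, "spin": 0.217}
  ]
}}

```text
time: 7.65
tool_pos: [557.2, 99.4, 334.9]
ee_rot: [[0.146, 0.989, -0.002], [0.989, -0.146, 0.0], [0.0, -0.002, -1.0]]
contact_force: [-0.1, 0.2, -7.7]
gripper_width: 0.413
gripper_force: 62.1
```

```bash
python3 - <<'E'
from h import *
np.set_printoptions(precision=2,suppress=True)
a,d,c=grab('wrist');np.savez('w5.npz',a=a,d=d,M=c['camera_from_world'])
a,d,c=grab('scene');save('s5',a,(230,60,390,220),f=4)
o=r.get_obs();W=cloud(c,d);np.savez('s5.npz',d=d)
p=o['tool_pos']
def circ(P):
    A=np.c_[2*P[:,:2],np.ones(len(P))];s=np.linalg.lstsq(A,(P[:,:2]**2).sum(1),rcond=None)[0];return s[0],s[1],np.sqrt(s[2]+s[0]**2+s[1]**2)
for lo,hi in((185,200),(200,225),(225,250),(250,270),(278,284)):
    m=(np.hypot(W[...,0]-p[0],W[...,1]-p[1])<30)&(W[...,2]>lo)&(W[...,2]<hi);P=W[m];print(lo,m.sum(),W[m].mean(0) if m.sum() else 0,circ(P) if m.sum()>8 else 0)
for lo,hi in((100,160),):
    m=(np.hypot(W[...,0]-557,W[...,1]-98)<35)&(W[...,2]>lo)&(W[...,2]<hi);P=W[m];print('sock',m.sum(),W[m].mean(0),circ(P))
E
python3 go.py 557.1 98.3 332 -8.5
```

```text
185 0 0 0
200 36 [560.1   92.07 213.23] (np.float64(558.1258082722992), np.float64(94.78798123647539), np.float64(6.881198621881256))
225 50 [561.39  89.58 237.61] (np.float64(558.8723730408412), np.float64(94.18438385158811), np.float64(8.043466459755777))
250 52 [561.76  89.28 260.17] (np.float64(558.539285344038), np.float64(94.77081439928565), np.float64(9.41382002053309))
278 18 [560.9   87.76 280.81] (np.float64(558.9762949062582), np.float64(93.59502718308067), np.float64(8.815374847161015))
sock 241 [563.97  84.99 133.66] (np.float64(560.3841554446677), np.float64(91.88400806546838), np.float64(16.924806360527878))
t 7.75 pos [557.3  99.9 335.6] yaw -8.34 inc [-0.0063  0.0001  0.0145] F [-0.3 -0.6 -8.7] q6 0.26
spin 0.0009
```

View pics/s5.png

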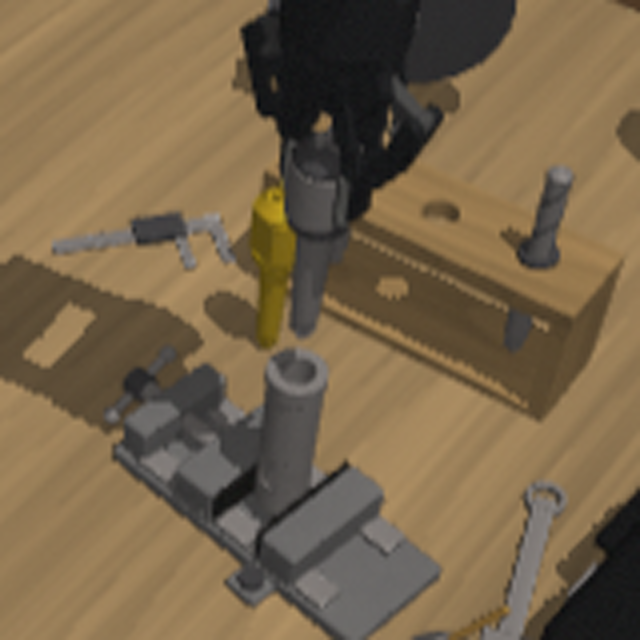

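The chuck hangs above the socket's mouth, upright. I'm lowering it in stages.

{"name": "drive_tool", "arguments": {
  "increments": [
    {"dx": -0.006, "dy": 0, "dz": 0.02, "spin": 0.001},
    {"dx": -0.006, "dy": 0, "dz": 0.08, "spin": 0.001},
    {"dx": -0.006, "dy": 0, "dz": 0.16, "spin": 0.001},
    {"dx": -0.006, "dy": 0, "dz": 0.24, "spin": 0.001},
    {"dx": -0.006, "dy": 0, "dz": 0.3, "spin": 0.001},
    {"dx": -0.006, "dy": 0, "dz": 0.32, "spin": 0.001},
    {"dx": -0.006, "dy": 0, "dz": 0.32, "spin": 0.001},
    {"dx": -0.006, "dy": 0, "dz": 0.32, "spin": 0.001}
  ]
}}

```text
time: 8.55
tool_pos: [557.5, 97.3, 257.3]
ee_rot: [[0.15, 0.989, 0.001], [0.989, -0.15, 0.0], [0.0, 0.001, -1.0]]
contact_force: [-0.4, 0.4, -6.9]
gripper_width: 0.411
gripper_force: 61.9
```

```bash
python3 go.py 557.1 98.3 222 -8.5;python3 -c "
from h import *
optics.grab_frame('top')";python3 go.py 557.1 98.3 222 -8.5
```

```text
t 8.55 pos [557.5  97.3 257.3] yaw -8.64 inc [ 0.0036 -0.0024  0.1411] F [-0.4  0.4 -6.9] q6 0.26
spin -0.0008
t 8.6 pos [557.6  97.2 257.5] yaw -8.65 inc [ 0.0038 -0.0027  0.142 ] F [-0.2  0.3 -7.8] q6 0.26
spin -0.0008
```

{"name": "drive_tool", "arguments": {
  "increments": [
    {"dx": 0.003, "dy": -0.002, "dz": 0.04, "spin": 0},
    {"dx": 0.003, "dy": -0.002, "dz": 0.08, "spin": 0},
    {"dx": 0.003, "dy": -0.002, "dz": 0.1, "spin": 0},
    {"dx": 0.003, "dy": -0.002, "dz": 0.11, "spin": 0},
    {"dx": 0.003, "dy": -0.002, "dz": 0.12, "spin": 0},
    {"dx": 0.003, "dy": -0.002, "dz": 0.13, "spin": 0},
    {"dx": 0.003, "dy": -0.002, "dz": 0.136, "spin": 0},
    {"dx": 0.003, "dy": -0.002, "dz": 0.136, "spin": 0}
  ]
}}

```text
time: 9.4
tool_pos: [557.3, 98.1, 222.7]
ee_rot: [[0.15, 0.989, 0.002], [0.989, -0.15, 0.001], [0.001, 0.002, -1.0]]
contact_force: [4.2, 2.7, -5.6]
gripper_width: 0.411
gripper_force: 62.3
```

{"name": "drive_tool", "arguments": {
  "increments": [
    {"dx": 0.002, "dy": 0.003, "dz": 0.006, "spin": 0},
    {"dx": 0.002, "dy": 0.003, "dz": 0.012, "spin": 0},
    {"dx": 0.002, "dy": 0.003, "dz": 0.016, "spin": 0},
    {"dx": 0.002, "dy": 0.003, "dz": 0.016, "spin": 0}
  ]
}}

```text
time: 9.8
tool_pos: [557.7, 98.4, 218.1]
ee_rot: [[0.15, 0.989, -0.0], [0.989, -0.15, 0.0], [0.0, -0.0, -1.0]]
contact_force: [0.9, 2.1, -3.8]
gripper_width: 0.415
gripper_force: 62.5
```

{"name": "drive_tool", "arguments": {
  "increments": [
    {"dx": 0, "dy": 0, "dz": 0.003, "spin": 0},
    {"dx": 0, "dy": 0, "dz": 0.006, "spin": 0},
    {"dx": 0, "dy": 0, "dz": 0.006, "spin": 0}
  ]
}}

```text
time: 10.1
tool_pos: [557.8, 98.4, 217.9]
ee_rot: [[0.15, 0.989, 0.001], [0.989, -0.15, 0.0], [0.0, 0.001, -1.0]]
contact_force: [-1.7, 2.3, 4.7]
gripper_width: 0.411
gripper_force: 63.6
```

Binding has begun at a load of about 12 N. I'll start twisting, adding small downward steps.

{"name": "drive_tool", "arguments": {
  "increments": [
    {"dx": 0, "dy": 0, "dz": 0, "spin": 0.036},
    {"dx": 0, "dy": 0, "dz": 0, "spin": 0},
    {"dx": 0, "dy": 0, "dz": 0, "spin": -0.036},
    {"dx": 0, "dy": 0, "dz": 0, "spin": 0},
    {"dx": 0, "dy": 0, "dz": 0.001, "spin": 0.036},
    {"dx": 0, "dy": 0, "dz": 0.001, "spin": 0},
    {"dx": 0, "dy": 0, "dz": 0.001, "spin": -0.036},
    {"dx": 0, "dy": 0, "dz": 0.001, "spin": 0}
  ]
}}

```text
time: 10.9
tool_pos: [557.7, 98.5, 216.1]
ee_rot: [[0.146, 0.989, -0.0], [0.989, -0.146, 0.0], [0.0, -0.0, -1.0]]
contact_force: [1.8, 3.1, -2.7]
gripper_width: 0.412
gripper_force: 62.7
```

{"name": "drive_tool", "arguments": {
  "increments": [
    {"dx": 0, "dy": 0, "dz": 0.004, "spin": 0.036},
    {"dx": 0, "dy": 0, "dz": 0.004, "spin": 0},
    {"dx": 0, "dy": 0, "dz": 0.005, "spin": -0.036},
    {"dx": 0, "dy": 0, "dz": 0.006, "spin": 0},
    {"dx": 0, "dy": 0, "dz": 0.007, "spin": 0.036},
    {"dx": 0, "dy": 0, "dz": 0.008, "spin": 0},
    {"dx": 0, "dy": 0, "dz": 0.008, "spin": -0.036},
    {"dx": 0, "dy": 0, "dz": 0.008, "spin": 0}
  ]
}}

```text
time: 11.7
tool_pos: [557.7, 98.5, 213.9]
ee_rot: [[0.146, 0.989, -0.0], [0.989, -0.146, 0.0], [0.0, -0.0, -1.0]]
contact_force: [2.7, 2.9, -2.8]
gripper_width: 0.414
gripper_force: 62.6
```

{"name": "drive_tool", "arguments": {
  "increments": [
    {"dx": 0.001, "dy": 0.001, "dz": 0.004, "spin": 0.036},
    {"dx": 0.001, "dy": 0.001, "dz": 0.004, "spin": 0},
    {"dx": 0.001, "dy": 0.001, "dz": 0.005, "spin": -0.036},
    {"dx": 0.001, "dy": 0.001, "dz": 0.006, "spin": 0},
    {"dx": 0.001, "dy": 0.001, "dz": 0.006, "spin": 0.036},
    {"dx": 0.001, "dy": 0.001, "dz": 0.006, "spin": 0},
    {"dx": 0.001, "dy": 0.001, "dz": 0.006, "spin": -0.036},
    {"dx": 0.001, "dy": 0.001, "dz": 0.006, "spin": 0}
  ]
}}

```text
time: 12.5
tool_pos: [557.9, 98.7, 212.3]
ee_rot: [[0.145, 0.989, -0.001], [0.989, -0.145, 0.0], [-0.0, -0.001, -1.0]]
contact_force: [1.5, 3.0, -2.9]
gripper_width: 0.414
gripper_force: 62.7
```

{"name": "drive_tool", "arguments": {
  "increments": [
    {"dx": 0.001, "dy": 0.001, "dz": 0.004, "spin": 0.036},
    {"dx": 0.001, "dy": 0.001, "dz": 0.004, "spin": 0},
    {"dx": 0.001, "dy": 0.001, "dz": 0.005, "spin": -0.036},
    {"dx": 0.001, "dy": 0.001, "dz": 0.006, "spin": 0},
    {"dx": 0.001, "dy": 0.001, "dz": 0.006, "spin": 0.036},
    {"dx": 0.001, "dy": 0.001, "dz": 0.006, "spin": 0},
    {"dx": 0.001, "dy": 0.001, "dz": 0.006, "spin": -0.036},
    {"dx": 0.001, "dy": 0.001, "dz": 0.006, "spin": 0}
  ]
}}

```text
time: 13.3
tool_pos: [557.9, 98.8, 210.9]
ee_rot: [[0.145, 0.989, -0.001], [0.989, -0.145, -0.0], [-0.0, -0.001, -1.0]]
contact_force: [-0.2, 1.8, -1.3]
gripper_width: 0.413
gripper_force: 62.9
```

```bash
cat > seat.py <<'E'
from h import *
np.set_printoptions(precision=2,suppress=True)
# scene camera: rim top of socket & chuck rear face vs first picture
z=np.load('first.npz')['d']
a,d,c=grab('scene');W=cloud(c,d);W0=cloud(c,z)
def prof(W,lab):
    # vertical edge: column of points on the socket surface facing the camera
    m=(np.hypot(W[...,0]-560,W[...,1]-92)<40)&(W[...,2]>100)&(W[...,2]<260)
    P=W[m];h=np.arange(150,200,2)
    print(lab,[(int(b),int(((P[:,2]>=b)&(P[:,2]<b+2)).sum()),round(float(np.ptp(P[(P[:,2]>=b)&(P[:,2]<b+2)][:,0])),0) if ((P[:,2]>=b)&(P[:,2]<b+2)).sum()>1 else 0) for b in h])
prof(W0,'before');prof(W,'now')
save('seat%d'%int(r.get_obs()['time']*10),a,(270,80,330,180),f=6)
E
python3 seat.py
```

```text
before [(150, 11, 32.0), (152, 7, 22.0), (154, 16, 36.0), (156, 8, 27.0), (158, 12, 36.0), (160, 13, 38.0), (162, 21, 40.0), (164, 36, 38.0), (166, 43, 41.0), (168, 13, 35.0), (170, 1, 0), (172, 0, 0), (174, 0, 0), (176, 0, 0), (178, 0, 0), (180, 0, 0), (182, 0, 0), (184, 0, 0), (186, 0, 0), (188, 0, 0), (190, 0, 0), (192, 0, 0), (194, 0, 0), (196, 0, 0), (198, 0, 0)]
now [(150, 2, 0.0), (152, 3, 18.0), (154, 4, 19.0), (156, 9, 34.0), (158, 9, 28.0), (160, 14, 38.0), (162, 10, 40.0), (164, 17, 35.0), (166, 22, 33.0), (168, 7, 36.0), (170, 0, 0), (172, 1, 0), (174, 5, 31.0), (176, 9, 23.0), (178, 3, 24.0), (180, 7, 25.0), (182, 2, 13.0), (184, 4, 18.0), (186, 6, 29.0), (188, 3, 30.0), (190, 13, 35.0), (192, 4, 39.0), (194, 4, 27.0), (196, 13, 58.0), (198, 20, 58.0)]
```

{"name": "drive_tool", "arguments": {
  "increments": [
    {"dx": 0, "dy": 0, "dz": 0.004, "spin": 0.036},
    {"dx": 0, "dy": 0, "dz": 0.004, "spin": 0},
    {"dx": 0, "dy": 0, "dz": 0.004, "spin": -0.036},
    {"dx": 0, "dy": 0, "dz": 0.004, "spin": 0}
  ]
}}

```text
time: 13.75
tool_pos: [557.9, 98.8, 210.3]
ee_rot: [[0.144, 0.99, -0.001], [0.99, -0.144, -0.0], [-0.0, -0.001, -1.0]]
contact_force: [-1.1, 2.3, -0.5]
gripper_width: 0.413
gripper_force: 63.1
```

{"name": "drive_tool", "arguments": {
  "increments": [
    {"dx": 0, "dy": 0, "dz": 0.001, "spin": 0.036},
    {"dx": 0, "dy": 0, "dz": 0.002, "spin": 0},
    {"dx": 0, "dy": 0, "dz": 0.003, "spin": -0.036},
    {"dx": 0, "dy": 0, "dz": 0.003, "spin": 0}
  ]
}}

```text
time: 14.15
tool_pos: [557.9, 98.9, 209.7]
ee_rot: [[0.144, 0.99, -0.001], [0.99, -0.144, -0.0], [-0.0, -0.001, -1.0]]
contact_force: [-1.0, 2.0, 0.6]
gripper_width: 0.413
gripper_force: 63.2
```

{"name": "drive_tool", "arguments": {
  "increments": [
    {"dx": 0, "dy": 0, "dz": 0.001, "spin": 0.036},
    {"dx": 0, "dy": 0, "dz": 0.002, "spin": 0},
    {"dx": 0, "dy": 0, "dz": 0.002, "spin": -0.036},
    {"dx": 0, "dy": 0, "dz": 0.002, "spin": 0}
  ]
}}

```text
time: 14.55
tool_pos: [557.9, 98.9, 209.2]
ee_rot: [[0.144, 0.99, -0.001], [0.99, -0.144, -0.0], [-0.0, -0.001, -1.0]]
contact_force: [-1.0, 3.1, -0.0]
gripper_width: 0.413
gripper_force: 63.2
```

{"name": "drive_tool", "arguments": {
  "increments": [
    {"dx": 0, "dy": 0, "dz": 0.001, "spin": 0.036},
    {"dx": 0, "dy": 0, "dz": 0.002, "spin": 0},
    {"dx": 0, "dy": 0, "dz": 0.002, "spin": -0.036},
    {"dx": 0, "dy": 0, "dz": 0.002, "spin": 0}
  ]
}}

```text
time: 14.95
tool_pos: [557.9, 98.9, 208.7]
ee_rot: [[0.144, 0.99, -0.001], [0.99, -0.144, -0.0], [-0.0, -0.001, -1.0]]
contact_force: [-1.8, 2.2, 0.6]
gripper_width: 0.411
gripper_force: 63.3
```

{"name": "drive_tool", "arguments": {
  "increments": [
    {"dx": 0, "dy": 0, "dz": 0.002, "spin": 0.036},
    {"dx": 0, "dy": 0, "dz": 0.003, "spin": 0},
    {"dx": 0, "dy": 0, "dz": 0.003, "spin": -0.036},
    {"dx": 0, "dy": 0, "dz": 0.003, "spin": 0}
  ]
}}

```text
time: 15.35
tool_pos: [557.9, 98.9, 208.2]
ee_rot: [[0.144, 0.99, -0.001], [0.99, -0.144, -0.0], [-0.0, -0.001, -1.0]]
contact_force: [-2.0, 1.2, 2.3]
gripper_width: 0.415
gripper_force: 63.4
```

{"name": "drive_tool", "arguments": {
  "increments": [
    {"dx": 0, "dy": 0, "dz": 0.001, "spin": 0.036},
    {"dx": 0, "dy": 0, "dz": 0.002, "spin": 0},
    {"dx": 0, "dy": 0, "dz": 0.002, "spin": -0.036},
    {"dx": 0, "dy": 0, "dz": 0.002, "spin": 0}
  ]
}}

```text
time: 15.75
tool_pos: [557.9, 98.9, 208.0]
ee_rot: [[0.144, 0.99, -0.001], [0.99, -0.144, -0.0], [-0.0, -0.001, -1.0]]
contact_force: [-2.4, 1.6, 3.3]
gripper_width: 0.414
gripper_force: 63.7
```

{"name": "drive_tool", "arguments": {
  "increments": [
    {"dx": 0, "dy": 0, "dz": 0, "spin": 0.036},
    {"dx": 0, "dy": 0, "dz": 0, "spin": 0},
    {"dx": 0, "dy": 0, "dz": 0, "spin": -0.036},
    {"dx": 0, "dy": 0, "dz": 0, "spin": 0},
    {"dx": 0, "dy": 0, "dz": 0, "spin": 0.036},
    {"dx": 0, "dy": 0, "dz": 0, "spin": 0},
    {"dx": 0, "dy": 0, "dz": 0, "spin": -0.036},
    {"dx": 0, "dy": 0, "dz": 0, "spin": 0}
  ]
}}

```text
time: 16.55
tool_pos: [557.9, 98.9, 208.0]
ee_rot: [[0.144, 0.99, -0.001], [0.99, -0.144, -0.0], [-0.0, -0.001, -1.0]]
contact_force: [-2.8, 2.3, 2.7]
gripper_width: 0.415
gripper_force: 63.6
```

```bash
python3 seat.py; python3 - <<'E'
from h import *
# rear face (40 mm dia) lower edge & socket rim: rows along projected axis in scene image
a,d,c=grab('scene')
for z in(150,168,174,180,192,208): print(z,[round(float(x),1) for x in proj(c,np.array([560,92,z]))])
E
```

```text
before [(150, 11, 32.0), (152, 7, 22.0), (154, 16, 36.0), (156, 8, 27.0), (158, 12, 36.0), (160, 13, 38.0), (162, 21, 40.0), (164, 36, 38.0), (166, 43, 41.0), (168, 13, 35.0), (170, 1, 0), (172, 0, 0), (174, 0, 0), (176, 0, 0), (178, 0, 0), (180, 0, 0), (182, 0, 0), (184, 0, 0), (186, 0, 0), (188, 0, 0), (190, 0, 0), (192, 0, 0), (194, 0, 0), (196, 0, 0), (198, 0, 0)]
now [(150, 3, 17.0), (152, 7, 30.0), (154, 2, 3.0), (156, 9, 34.0), (158, 11, 36.0), (160, 8, 38.0), (162, 12, 39.0), (164, 14, 36.0), (166, 19, 34.0), (168, 3, 13.0), (170, 3, 19.0), (172, 6, 34.0), (174, 2, 12.0), (176, 5, 28.0), (178, 8, 21.0), (180, 4, 31.0), (182, 5, 17.0), (184, 6, 34.0), (186, 6, 31.0), (188, 6, 27.0), (190, 13, 48.0), (192, 9, 58.0), (194, 9, 46.0), (196, 16, 58.0), (198, 6, 60.0)]
150 [303.2, 157.4]
168 [303.8, 152.9]
174 [304.0, 151.4]
180 [304.2, 149.9]
192 [304.6, 146.8]
208 [305.2, 142.5]
```

{"name": "drive_tool", "arguments": {
  "increments": [
    {"dx": 0, "dy": 0, "dz": 0.001, "spin": 0.036},
    {"dx": 0, "dy": 0, "dz": 0.0015, "spin": 0},
    {"dx": 0, "dy": 0, "dz": 0.0015, "spin": -0.036},
    {"dx": 0, "dy": 0, "dz": 0.0015, "spin": 0},
    {"dx": 0, "dy": 0, "dz": 0.0015, "spin": 0}
  ]
}}

```text
time: 17.15
tool_pos: [558.0, 98.7, 207.9]
ee_rot: [[0.15, 0.989, -0.0], [0.989, -0.15, -0.0], [-0.0, -0.0, -1.0]]
contact_force: [-4.0, 1.6, 6.3]
gripper_width: 0.411
gripper_force: 64.2
```

Dead stop: the force rises with no motion, so the shank is home. I'll ease off, release and rise.

{"name": "drive_tool", "arguments": {
  "increments": [
    {"dx": 0, "dy": 0, "dz": -0.002, "spin": 0},
    {"dx": 0, "dy": 0, "dz": -0.003, "spin": 0},
    {"dx": 0, "dy": 0, "dz": -0.003, "spin": 0}
  ]
}}

```text
time: 17.45
tool_pos: [558.0, 98.7, 208.0]
ee_rot: [[0.149, 0.989, -0.001], [0.989, -0.149, -0.0], [-0.0, -0.001, -1.0]]
contact_force: [-4.7, 1.7, 5.2]
gripper_width: 0.413
gripper_force: 63.9
```

{"name": "drive_tool", "arguments": {
  "grip": 85.4,
  "increments": [
    {"dx": 0, "dy": 0, "dz": 0, "spin": 0},
    {"dx": 0, "dy": 0, "dz": 0, "spin": 0},
    {"dx": 0, "dy": 0, "dz": 0, "spin": 0},
    {"dx": 0, "dy": 0, "dz": 0, "spin": 0},
    {"dx": 0, "dy": 0, "dz": 0, "spin": 0},
    {"dx": 0, "dy": 0, "dz": 0, "spin": 0}
  ]
}}

```text
time: 18.05
tool_pos: [558.4, 98.7, 207.9]
ee_rot: [[0.151, 0.989, 0.0], [0.989, -0.151, 0.0], [0.0, 0.0, -1.0]]
contact_force: [-0.1, -0.1, 1.0]
gripper_width: 1.0
gripper_force: 0.0
```

{"name": "drive_tool", "arguments": {
  "increments": [
    {"dx": 0, "dy": 0, "dz": -0.08, "spin": 0},
    {"dx": 0, "dy": 0, "dz": -0.2, "spin": 0},
    {"dx": 0, "dy": 0, "dz": -0.36, "spin": 0},
    {"dx": 0, "dy": 0, "dz": -0.4, "spin": 0},
    {"dx": 0, "dy": 0, "dz": -0.4, "spin": 0}
  ]
}}

```text
time: 18.55
tool_pos: [558.9, 98.8, 310.2]
ee_rot: [[0.151, 0.989, 0.004], [0.989, -0.151, 0.001], [0.001, 0.004, -1.0]]
contact_force: [-0.7, 1.0, -0.6]
gripper_width: 1.003
gripper_force: 0.0
```

```bash
python3 go.py 470 -345 200 -10.4;python3 - <<'E'
from h import *
np.set_printoptions(precision=2,suppress=True)
a,d,c=grab('wrist');np.savez('w6.npz',a=a,d=d,M=c['camera_from_world']);W=cloud(c,d)
R=np.hypot(W[...,0]-557.5,W[...,1]-98.5)
print('rim?',np.percentile(W[(R<24)&(W[...,2]>155)&(W[...,2]<180)][:,2],[5,30,50,70,95]) if ((R<24)&(W[...,2]>155)&(W[...,2]<180)).sum() else 0,'top',np.percentile(W[(R<19)&(W[...,2]>200)&(W[...,2]<260)][:,2],[50,95]))
P=W[(R<24)&(W[...,2]>155)&(W[...,2]<215)];print(np.histogram(P[:,2],np.arange(155,215,3)))
E
```

```text
t 18.55 pos [558.9  98.8 310.2] yaw -8.66 inc [-1.8091 -0.086   0.4383] F [-0.7  1.  -0.6] q6 0.26
spin 0.0097
rim? [156.41 164.08 166.3  167.04 168.03] top [231.68 239.96]
(array([ 24,  30,  28, 109,  84,   0,   0,   2,   4,  34,  32,  38,  39,
        29,  37,  45,  39,  41,  44]), array([155, 158, 161, 164, 167, 170, 173, 176, 179, 182, 185, 188, 191,
       194, 197, 200, 203, 206, 209, 212]))
```

Home is confirmed: chuck top at z 240 and the rim still at about 168. On to the drift.

{"name": "drive_tool", "arguments": {
  "increments": [
    {"dx": -0.18, "dy": -0.01, "dz": 0, "spin": 0.005},
    {"dx": -0.38, "dy": -0.02, "dz": 0, "spin": 0.0097},
    {"dx": -0.58, "dy": -0.03, "dz": 0, "spin": 0.0097},
    {"dx": -0.78, "dy": -0.04, "dz": 0.05, "spin": 0.0097},
    {"dx": -0.96, "dy": -0.05, "dz": 0.12, "spin": 0.0097}
  ]
}}

```text
time: 19.1
tool_pos: [508.9, -138.4, 276.3]
ee_rot: [[0.181, 0.984, -0.001], [0.984, -0.181, 0.0], [0.0, -0.001, -1.0]]
contact_force: [0.5, -0.2, -0.1]
gripper_width: 1.002
gripper_force: 0.0
```

{"name": "drive_tool", "arguments": {
  "increments": [
    {"dx": -0.2, "dy": -0.01, "dz": 0.06, "spin": 0},
    {"dx": -0.4, "dy": -0.02, "dz": 0.16, "spin": 0},
    {"dx": -0.6, "dy": -0.03, "dz": 0.28, "spin": 0},
    {"dx": -0.74, "dy": -0.036, "dz": 0.3, "spin": 0},
    {"dx": -0.74, "dy": -0.036, "dz": 0.3, "spin": 0},
    {"dx": -0.74, "dy": -0.036, "dz": 0.3, "spin": 0}
  ]
}}

```text
time: 19.7
tool_pos: [466.4, -317.1, 200.3]
ee_rot: [[0.183, 0.983, -0.003], [0.983, -0.183, 0.003], [0.002, -0.004, -1.0]]
contact_force: [0.3, 0.6, 0.3]
gripper_width: 0.999
gripper_force: 0.0
```

```bash
python3 - <<'E'
from h import *
np.set_printoptions(precision=2,suppress=True)
o=r.get_obs();print(o['time'],o['tool_pos'])
a,d,c=grab('wrist');np.savez('w7.npz',a=a,d=d,M=c['camera_from_world']);save('w7',a,f=1.2)
W=cloud(c,d);rgb=a.astype(int)
D=np.array([.181,.983]);N=np.array([.983,-.181]);T=np.array([502.2,-156.6])
q=W[...,:2]-T;al=q@D;la=q@N
m=(abs(la)<14)&(al<5)&(al>-235)&(rgb.max(2)-rgb.min(2)<25)&(W[...,2]>22)&(W[...,2]<60)
for lo in range(-230,10,15):
    s=m&(al>=lo)&(al<lo+15)
    if s.sum()>5: P=la[s];print(lo+7,s.sum(),np.percentile(P,[5,50,95]),np.percentile(W[s][:,2],[5,50,95]))
t=m&(W[...,2]>22);P=W[t];mu=P.mean(0);V=np.linalg.svd((P-mu)[:,:2])[2][0];print(mu,np.degrees(np.arctan2(V[1],V[0]))%180,al[t].min(),al[t].max())
E
```

```text
19.7 [ 466.42 -317.13  200.28]
-223 62 [-0.93  1.94  4.83] [49.54 50.28 51.32]
-208 124 [-1.94  1.87  5.62] [49.32 50.45 51.64]
-193 122 [-1.99  1.67  4.57] [49.27 50.42 51.41]
-178 130 [-2.06  0.74  4.4 ] [49.37 50.55 51.63]
-163 134 [-2.1   1.49  4.25] [48.56 49.94 51.1 ]
-148 155 [-2.13  1.45  5.04] [45.96 47.64 49.34]
-133 159 [-2.17  1.38  4.95] [43.94 45.49 46.92]
-118 165 [-3.03  0.5   4.86] [40.53 43.29 44.77]
-103 175 [-3.09  0.44  4.78] [39.29 41.01 42.69]
-88 166 [-3.1   0.37  3.87] [37.08 38.66 40.55]
-73 161 [-3.12  0.32  3.78] [34.91 36.55 37.69]
-58 171 [-3.14  0.28  3.7 ] [32.62 34.14 35.78]
-43 168 [-3.16  0.24  3.63] [30.62 32.05 33.82]
-28 169 [-3.18  0.18  3.57] [28.26 29.9  31.7 ]
-13 102 [-3.19  0.16  3.51] [26.38 28.06 29.73]
[ 483.06 -265.18   41.2 ] 80.09132034785985 -224.1536253588232 -10.900134061070794
```

View pics/w7.png

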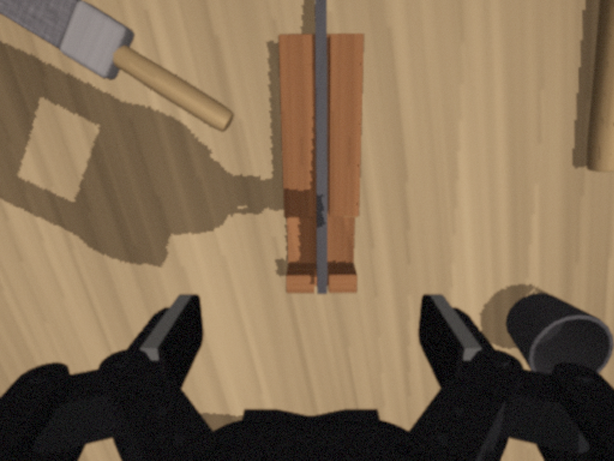

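The drift lies straight down the picture at column 320, its head over the gap at about (321,245). Grasp point: (469.8, -341.2), yaw -9.9°.

```bash
python3 go.py 469.8 -341.2 41.5 -9.9
```

```text
t 19.75 pos [ 467.2 -316.3  201.5] yaw -10.43 inc [-0.097   0.0296  0.6396] F [0.3 0.1 0.2] q6 -0.48
spin -0.0029
```

{"name": "drive_tool", "arguments": {
  "increments": [
    {"dx": -0.06, "dy": 0.02, "dz": 0, "spin": -0.003},
    {"dx": -0.097, "dy": 0.03, "dz": 0.1, "spin": -0.003},
    {"dx": -0.097, "dy": 0.03, "dz": 0.25, "spin": -0.003},
    {"dx": -0.097, "dy": 0.03, "dz": 0.35, "spin": -0.003},
    {"dx": -0.097, "dy": 0.03, "dz": 0.4, "spin": -0.003},
    {"dx": -0.097, "dy": 0.03, "dz": 0.4, "spin": -0.003}
  ]
}}

```text
time: 20.35
tool_pos: [470.4, -340.5, 101.4]
ee_rot: [[0.17, 0.985, -0.002], [0.986, -0.17, 0.002], [0.002, -0.003, -1.0]]
contact_force: [-0.5, 0.7, -0.8]
gripper_width: 0.999
gripper_force: 0.0
```

```bash
python3 go.py 469.8 -341.2 41.5 -9.9
```

```text
t 20.35 pos [ 470.4 -340.5  101.4] yaw -9.77 inc [-0.0038 -0.0014  0.2396] F [-0.5  0.7 -0.8] q6 -0.52
spin 0.0007
```

{"name": "drive_tool", "arguments": {
  "increments": [
    {"dx": -0.003, "dy": -0.001, "dz": 0.08, "spin": 0.0005},
    {"dx": -0.003, "dy": -0.001, "dz": 0.16, "spin": 0.0005},
    {"dx": -0.003, "dy": -0.001, "dz": 0.22, "spin": 0.0005},
    {"dx": -0.003, "dy": -0.001, "dz": 0.24, "spin": 0.0005},
    {"dx": -0.003, "dy": -0.001, "dz": 0.24, "spin": 0.0005}
  ]
}}

```text
time: 20.85
tool_pos: [470.4, -342.7, 43.1]
ee_rot: [[0.173, 0.985, 0.0], [0.985, -0.173, 0.0], [0.0, 0.0, -1.0]]
contact_force: [0.0, -0.5, -0.1]
gripper_width: 1.001
gripper_force: 0.0
```

{"name": "drive_tool", "arguments": {
  "grip": 0,
  "increments": [
    {"dx": 0, "dy": 0, "dz": 0, "spin": 0},
    {"dx": 0, "dy": 0, "dz": 0, "spin": 0},
    {"dx": 0, "dy": 0, "dz": 0, "spin": 0},
    {"dx": 0, "dy": 0, "dz": 0, "spin": 0},
    {"dx": 0, "dy": 0, "dz": 0, "spin": 0},
    {"dx": 0, "dy": 0, "dz": 0, "spin": 0},
    {"dx": 0, "dy": 0, "dz": 0, "spin": 0},
    {"dx": 0, "dy": 0, "dz": 0, "spin": 0},
    {"dx": 0, "dy": 0, "dz": 0, "spin": 0},
    {"dx": 0, "dy": 0, "dz": 0, "spin": 0}
  ]
}}

```text
time: 21.85
tool_pos: [470.3, -342.9, 43.2]
ee_rot: [[0.173, 0.985, 0.0], [0.985, -0.173, -0.0], [-0.0, 0.0, -1.0]]
contact_force: [-0.6, 0.1, 2.5]
gripper_width: 0.081
gripper_force: 59.9
```

{"name": "drive_tool", "arguments": {
  "increments": [
    {"dx": 0, "dy": 0, "dz": -0.03, "spin": 0},
    {"dx": 0, "dy": 0, "dz": -0.1, "spin": 0},
    {"dx": 0, "dy": 0, "dz": -0.18, "spin": 0},
    {"dx": 0, "dy": 0, "dz": -0.24, "spin": 0},
    {"dx": 0, "dy": 0, "dz": -0.24, "spin": 0},
    {"dx": 0, "dy": 0, "dz": -0.24, "spin": 0}
  ]
}}

```text
time: 22.45
tool_pos: [470.0, -342.6, 102.4]
ee_rot: [[0.173, 0.985, -0.0], [0.985, -0.173, 0.0], [0.0, -0.0, -1.0]]
contact_force: [0.5, -0.2, -3.0]
gripper_width: 0.083
gripper_force: 59.3
```

```bash
cat > dr.py <<'E'
from h import *
np.set_printoptions(precision=2,suppress=True)
o=r.get_obs();p=o['tool_pos'];R=o['ee_rot'];print(o['time'],p,o['contact_force'],o['gripper_width'])
a,d,c=grab('wrist');W=cloud(c,d);L=(W-p)@R   # tool coords
m=(L[...,0]>20)&(L[...,0]<200)&(abs(L[...,1])<12)&(abs(L[...,2]-5)<45)
Q=[]
for x in range(20,200,12):
    s=m&(L[...,0]>=x)&(L[...,0]<x+12)
    if s.sum()>10:
        q=L[s];q=q[q[:,2]<np.percentile(q[:,2],60)+3]
        top=np.median(q[:,2]); Q.append((x+6,np.median(q[:,1]),top)); 
Q=np.array(Q);print(Q.round(1))
f=Q[:,0]>30
print('yaw slope deg',np.degrees(np.polyfit(Q[f,0],Q[f,1],1)[0]),'top slope',np.polyfit(Q[f,0],Q[f,2],1),'(expect +0.15 down)')
o=r.get_obs();print(np.degrees(np.arctan2(R[1,1],R[0,1])))
E
python3 dr.py
```

```text
22.45 [ 470.   -342.62  102.43] [ 0.46 -0.23 -2.99] 0.08314875117827189
[[ 26.    0.1  -6.8]
 [ 38.   -0.3  -5. ]
 [ 50.   -0.3  -3.2]
 [ 62.   -0.3  -1.5]
 [ 74.   -0.1   0.4]
 [ 86.   -0.3   2.2]
 [ 98.    0.    4. ]
 [110.    0.    5.3]]
yaw slope deg 0.29499034624131226 top slope [  0.15 -10.51] (expect +0.15 down)
-9.953650772187672
```

The drift is held straight, lower edge 23.7 mm below the TCP, tip 189.7 mm ahead.

```bash
python3 go.py 522.9 -133.6 86 -8.5
```

```text
t 22.5 pos [ 469.7 -342.4  101.8] yaw -9.95 inc [0.8593 0.0652 0.0638] F [ 0.2 -0.7 -1.8] q6 -0.52
spin -0.0081
```

{"name": "drive_tool", "arguments": {
  "increments": [
    {"dx": 0.08, "dy": 0.006, "dz": 0, "spin": -0.002},
    {"dx": 0.22, "dy": 0.017, "dz": 0, "spin": -0.004},
    {"dx": 0.38, "dy": 0.029, "dz": 0, "spin": -0.006},
    {"dx": 0.54, "dy": 0.041, "dz": 0.02, "spin": -0.008},
    {"dx": 0.68, "dy": 0.052, "dz": 0.04, "spin": -0.008},
    {"dx": 0.78, "dy": 0.06, "dz": 0.06, "spin": -0.008},
    {"dx": 0.84, "dy": 0.064, "dz": 0.064, "spin": -0.008},
    {"dx": 0.86, "dy": 0.065, "dz": 0.064, "spin": -0.008},
    {"dx": 0.86, "dy": 0.065, "dz": 0.064, "spin": -0.008},
    {"dx": 0.86, "dy": 0.065, "dz": 0.064, "spin": -0.008}
  ]
}}

```text
time: 23.5
tool_pos: [523.3, -134.9, 87.0]
ee_rot: [[0.149, 0.989, 0.0], [0.989, -0.149, -0.0], [-0.0, 0.0, -1.0]]
contact_force: [-0.0, -0.6, -2.1]
gripper_width: 0.083
gripper_force: 59.2
```

```bash
python3 go.py 522.9 -133.6 86 -8.5; python3 - <<'E'
from h import *
np.set_printoptions(precision=2,suppress=True)
a,d,c=grab('scene');save('s8',a,(200,110,340,240),f=5)
E
```

```text
t 23.5 pos [ 523.3 -134.9   87. ] yaw -8.57 inc [ 0.0048 -0.0022  0.0041] F [-0.  -0.6 -2.1] q6 -0.17
spin -0.0004
```

View pics/s8.png

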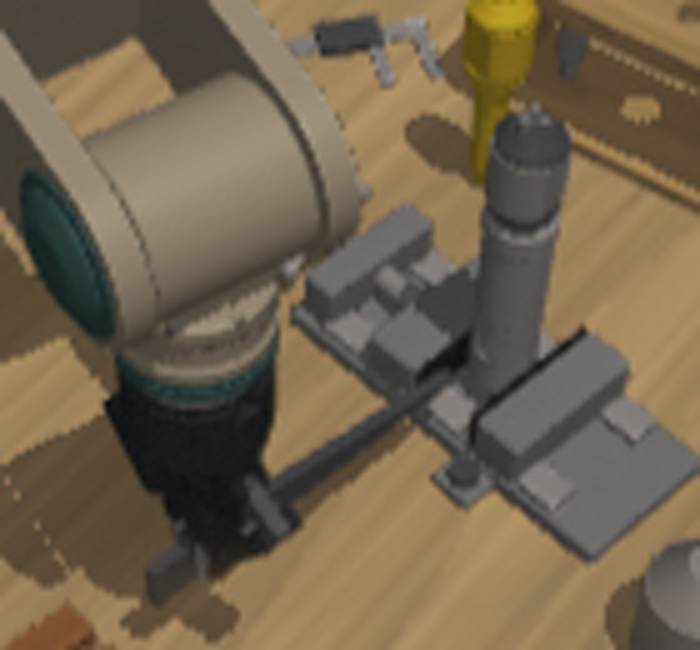

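The chuck sits home in the socket, and the drift points at the slot. Advancing slowly.

{"name": "drive_tool", "arguments": {
  "increments": [
    {"dx": 0.03, "dy": -0.002, "dz": 0.004, "spin": 0},
    {"dx": 0.06, "dy": -0.002, "dz": 0.004, "spin": 0},
    {"dx": 0.09, "dy": -0.002, "dz": 0.004, "spin": 0},
    {"dx": 0.12, "dy": -0.002, "dz": 0.004, "spin": 0},
    {"dx": 0.14, "dy": -0.002, "dz": 0.004, "spin": 0},
    {"dx": 0.16, "dy": -0.002, "dz": 0.004, "spin": 0},
    {"dx": 0.18, "dy": -0.002, "dz": 0.004, "spin": 0},
    {"dx": 0.18, "dy": -0.002, "dz": 0.004, "spin": 0}
  ]
}}

```text
time: 24.35
tool_pos: [529.6, -88.6, 85.9]
ee_rot: [[0.147, 0.989, 0.0], [0.989, -0.147, 0.0], [0.0, 0.0, -1.0]]
contact_force: [0.3, -0.1, -2.1]
gripper_width: 0.081
gripper_force: 59.2
```

```bash
cat > al.py <<'E'
from h import *
o=r.get_obs();p=o['tool_pos'];D=np.array([.1478,.989]);N=np.array([.989,-.1478]);q=p[:2]-[557.6,98.5]
print('t',round(o['time'],2),'tip past axis',round(q@D+189.7,1),'lat',round(q@N,2),'lower z',round(p[2]-23.7,1),'F along/lat/z',o['contact_force'][:2]@D,o['contact_force'][:2]@N,o['contact_force'][2])
E
python3 al.py
```

```text
t 24.35 tip past axis 0.5 lat -0.0 lower z 62.2 F along/lat/z -0.03836312303617111 0.3407396028758024 -2.106507697136789
```

{"name": "drive_tool", "arguments": {
  "increments": [
    {"dx": 0.03, "dy": 0, "dz": 0, "spin": 0},
    {"dx": 0.06, "dy": 0, "dz": 0, "spin": 0},
    {"dx": 0.09, "dy": 0, "dz": 0, "spin": 0},
    {"dx": 0.12, "dy": 0, "dz": 0, "spin": 0},
    {"dx": 0.12, "dy": 0, "dz": 0.003, "spin": 0},
    {"dx": 0.12, "dy": 0, "dz": 0.003, "spin": 0}
  ]
}}

```text
time: 24.95
tool_pos: [533.9, -59.4, 85.0]
ee_rot: [[0.148, 0.989, -0.0], [0.989, -0.148, -0.0], [-0.0, -0.0, -1.0]]
contact_force: [0.9, 0.1, -1.7]
gripper_width: 0.08
gripper_force: 59.2
```

```bash
python3 al.py
```

```text
t 24.95 tip past axis 30.1 lat -0.07 lower z 61.3 F along/lat/z 0.24612827807846338 0.8820354364050762 -1.7496246670440594
```

{"name": "drive_tool", "arguments": {
  "increments": [
    {"dx": 0, "dy": 0, "dz": 0.002, "spin": 0},
    {"dx": 0, "dy": 0, "dz": 0.003, "spin": 0},
    {"dx": 0, "dy": 0, "dz": 0.003, "spin": 0},
    {"dx": 0, "dy": 0, "dz": 0.003, "spin": 0}
  ]
}}

```text
time: 25.35
tool_pos: [533.9, -59.7, 84.4]
ee_rot: [[0.148, 0.989, 0.0], [0.989, -0.148, 0.0], [0.0, -0.0, -1.0]]
contact_force: [0.7, 0.1, -1.6]
gripper_width: 0.083
gripper_force: 59.2
```

```bash
python3 al.py
```

```text
t 25.35 tip past axis 29.7 lat -0.01 lower z 60.7 F along/lat/z 0.24541638800471668 0.6579912380266395 -1.586884374972064
```

{"name": "drive_tool", "arguments": {
  "increments": [
    {"dx": 0.02, "dy": 0, "dz": 0.001, "spin": 0},
    {"dx": 0.04, "dy": 0, "dz": 0.001, "spin": 0},
    {"dx": 0.06, "dy": 0, "dz": 0.001, "spin": 0},
    {"dx": 0.06, "dy": 0, "dz": 0.002, "spin": 0},
    {"dx": 0.06, "dy": 0, "dz": 0.003, "spin": 0},
    {"dx": 0.06, "dy": 0, "dz": 0.003, "spin": 0}
  ]
}}

```text
time: 25.95
tool_pos: [536.2, -44.8, 83.6]
ee_rot: [[0.148, 0.989, -0.0], [0.989, -0.148, 0.0], [0.0, -0.0, -1.0]]
contact_force: [-0.0, -0.1, -2.2]
gripper_width: 0.087
gripper_force: 59.2
```

```bash
python3 al.py
```

```text
t 25.95 tip past axis 44.8 lat -0.01 lower z 59.9 F along/lat/z -0.06485360745519682 -0.00742126548951422 -2.1859442072361723
```

{"name": "drive_tool", "arguments": {
  "increments": [
    {"dx": 0, "dy": 0, "dz": 0.001, "spin": 0},
    {"dx": 0, "dy": 0, "dz": 0.002, "spin": 0},
    {"dx": 0, "dy": 0, "dz": 0.002, "spin": 0},
    {"dx": 0, "dy": 0, "dz": 0.002, "spin": 0}
  ]
}}

```text
time: 26.35
tool_pos: [536.2, -44.8, 83.2]
ee_rot: [[0.148, 0.989, 0.0], [0.989, -0.148, 0.0], [0.0, 0.0, -1.0]]
contact_force: [0.1, -0.6, -2.0]
gripper_width: 0.083
gripper_force: 59.2
```

{"name": "drive_tool", "arguments": {
  "increments": [
    {"dx": 0.004, "dy": 0, "dz": 0, "spin": 0},
    {"dx": 0.008, "dy": 0, "dz": 0, "spin": 0},
    {"dx": 0.012, "dy": 0, "dz": 0, "spin": 0},
    {"dx": 0.016, "dy": 0, "dz": 0, "spin": 0},
    {"dx": 0.02, "dy": 0, "dz": 0, "spin": 0}
  ]
}}

```text
time: 26.85
tool_pos: [537.0, -39.7, 83.2]
ee_rot: [[0.148, 0.989, 0.0], [0.989, -0.148, 0.0], [0.0, 0.0, -1.0]]
contact_force: [-0.1, -0.2, -2.5]
gripper_width: 0.085
gripper_force: 59.2
```

```bash
python3 al.py
```

```text
t 26.85 tip past axis 50.0 lat 0.01 lower z 59.5 F along/lat/z -0.20704319062666068 -0.08079888285519532 -2.463159201341694
```

{"name": "drive_tool", "arguments": {
  "increments": [
    {"dx": 0, "dy": 0, "dz": 0.001, "spin": 0},
    {"dx": 0, "dy": 0, "dz": 0.002, "spin": 0},
    {"dx": 0, "dy": 0, "dz": 0.003, "spin": 0},
    {"dx": 0, "dy": 0, "dz": 0.003, "spin": 0}
  ]
}}

```text
time: 27.25
tool_pos: [537.1, -39.7, 82.7]
ee_rot: [[0.148, 0.989, 0.0], [0.989, -0.148, 0.0], [0.0, 0.0, -1.0]]
contact_force: [-0.5, 0.5, 0.3]
gripper_width: 0.086
gripper_force: 59.6
```

{"name": "drive_tool", "arguments": {
  "increments": [
    {"dx": 0.004, "dy": 0, "dz": 0, "spin": 0},
    {"dx": 0.008, "dy": 0, "dz": 0, "spin": 0},
    {"dx": 0.012, "dy": 0, "dz": 0, "spin": 0},
    {"dx": 0.016, "dy": 0, "dz": 0, "spin": 0},
    {"dx": 0.016, "dy": 0, "dz": 0, "spin": 0}
  ]
}}

```text
time: 27.75
tool_pos: [537.7, -36.8, 82.8]
ee_rot: [[0.149, 0.989, 0.001], [0.989, -0.149, -0.002], [-0.002, 0.001, -1.0]]
contact_force: [-1.7, -6.5, 2.2]
gripper_width: 0.078
gripper_force: 59.8
```

```bash
python3 al.py
```

```text
t 27.75 tip past axis 52.9 lat 0.3 lower z 59.1 F along/lat/z -6.64585756874231 -0.7353965333993219 2.246560872722651
```

Floor and tang are both touched. Driving the wedge in.

{"name": "drive_tool", "arguments": {
  "increments": [
    {"dx": 0.004, "dy": 0, "dz": 0, "spin": 0},
    {"dx": 0.008, "dy": 0, "dz": 0, "spin": 0},
    {"dx": 0.012, "dy": 0, "dz": 0, "spin": 0},
    {"dx": 0.016, "dy": 0, "dz": 0, "spin": 0},
    {"dx": 0.02, "dy": 0, "dz": 0, "spin": 0},
    {"dx": 0.024, "dy": 0, "dz": 0, "spin": 0},
    {"dx": 0.028, "dy": 0, "dz": 0, "spin": 0},
    {"dx": 0.032, "dy": 0, "dz": 0, "spin": 0}
  ]
}}

```text
time: 28.55
tool_pos: [538.7, -31.5, 83.1]
ee_rot: [[0.15, 0.989, 0.0], [0.989, -0.15, -0.007], [-0.006, 0.001, -1.0]]
contact_force: [-3.0, -18.2, 3.3]
gripper_width: 0.082
gripper_force: 60.1
```

```bash
python3 al.py
```

```text
t 28.55 tip past axis 58.3 lat 0.55 lower z 59.4 F along/lat/z -18.435502492038108 -0.3221905303615786 3.3282326960150006
```

{"name": "drive_tool", "arguments": {
  "increments": [
    {"dx": 0.004, "dy": -0.001, "dz": 0, "spin": 0},
    {"dx": 0.008, "dy": -0.001, "dz": 0, "spin": 0},
    {"dx": 0.012, "dy": -0.001, "dz": 0, "spin": 0},
    {"dx": 0.016, "dy": -0.001, "dz": 0, "spin": 0},
    {"dx": 0.02, "dy": -0.001, "dz": 0, "spin": 0},
    {"dx": 0.024, "dy": -0.001, "dz": 0, "spin": 0},
    {"dx": 0.028, "dy": -0.001, "dz": 0, "spin": 0},
    {"dx": 0.032, "dy": -0.001, "dz": 0, "spin": 0}
  ]
}}

```text
time: 29.35
tool_pos: [539.8, -23.5, 83.1]
ee_rot: [[0.15, 0.989, 0.0], [0.989, -0.15, -0.006], [-0.006, 0.001, -1.0]]
contact_force: [-2.7, -17.8, 3.5]
gripper_width: 0.085
gripper_force: 60.0
```

```bash
python3 al.py
```

```text
t 29.35 tip past axis 66.4 lat 0.39 lower z 59.4 F along/lat/z -17.984973476157304 -0.053722609676206824 3.464019460094079
```

{"name": "drive_tool", "arguments": {
  "increments": [
    {"dx": 0.004, "dy": -0.001, "dz": 0, "spin": 0},
    {"dx": 0.008, "dy": -0.001, "dz": 0, "spin": 0},
    {"dx": 0.012, "dy": -0.001, "dz": 0, "spin": 0},
    {"dx": 0.016, "dy": -0.001, "dz": 0, "spin": 0},
    {"dx": 0.02, "dy": -0.001, "dz": 0, "spin": 0},
    {"dx": 0.024, "dy": -0.001, "dz": 0, "spin": 0},
    {"dx": 0.028, "dy": -0.001, "dz": 0, "spin": 0},
    {"dx": 0.032, "dy": -0.001, "dz": 0, "spin": 0},
    {"dx": 0.036, "dy": -0.001, "dz": 0, "spin": 0},
    {"dx": 0.04, "dy": -0.001, "dz": 0, "spin": 0}
  ]
}}

```text
time: 30.35
tool_pos: [541.0, -13.5, 83.1]
ee_rot: [[0.15, 0.989, 0.0], [0.989, -0.15, -0.006], [-0.006, 0.001, -1.0]]
contact_force: [-3.2, -16.2, 3.1]
gripper_width: 0.083
gripper_force: 60.1
```

```bash
python3 al.py
```

```text
t 30.35 tip past axis 76.5 lat 0.16 lower z 59.4 F along/lat/z -16.458621030104567 -0.7684055988165617 3.086428319618549
```

{"name": "drive_tool", "arguments": {
  "increments": [
    {"dx": 0.004, "dy": 0, "dz": 0, "spin": 0},
    {"dx": 0.008, "dy": 0, "dz": 0, "spin": 0},
    {"dx": 0.012, "dy": 0, "dz": 0, "spin": 0},
    {"dx": 0.016, "dy": 0, "dz": 0, "spin": 0},
    {"dx": 0.02, "dy": 0, "dz": 0, "spin": 0},
    {"dx": 0.024, "dy": 0, "dz": 0, "spin": 0},
    {"dx": 0.028, "dy": 0, "dz": 0, "spin": 0},
    {"dx": 0.032, "dy": 0, "dz": 0, "spin": 0},
    {"dx": 0.036, "dy": 0, "dz": 0, "spin": 0},
    {"dx": 0.04, "dy": 0, "dz": 0, "spin": 0}
  ]
}}

```text
time: 31.35
tool_pos: [542.5, -3.5, 83.1]
ee_rot: [[0.15, 0.989, 0.001], [0.989, -0.15, -0.006], [-0.006, 0.001, -1.0]]
contact_force: [-2.9, -16.8, 3.8]
gripper_width: 0.083
gripper_force: 60.1
```

```bash
python3 al.py; cat > top.py <<'E'
from h import *
for n in('scene','top'):
    a,d,c=grab(n);W=cloud(c,d);m=(np.hypot(W[...,0]-560,W[...,1]-95)<22)&(W[...,2]>215);P=W[m]
    print(n,m.sum(),P.mean(0).round(1),np.percentile(P[:,2],[50,90,97]).round(1))
    np.savez('t_%s_%d.npz'%(n,int(r.get_obs()['time']*20)),d=d)
E
python3 top.py
```

```text
t 31.35 tip past axis 86.6 lat 0.19 lower z 59.4 F along/lat/z -17.056699456383544 -0.42730740754102503 3.8263175209558473
scene 163 [563.2  87.3 232.3] [232.4 241.1 244.2]
top 130 [559.   95.  236.5] [236.8 242.4 245.5]
```

{"name": "drive_tool", "arguments": {
  "increments": [
    {"dx": 0.004, "dy": 0, "dz": 0, "spin": 0},
    {"dx": 0.008, "dy": 0, "dz": 0, "spin": 0},
    {"dx": 0.012, "dy": 0, "dz": 0, "spin": 0},
    {"dx": 0.016, "dy": 0, "dz": 0, "spin": 0},
    {"dx": 0.02, "dy": 0, "dz": 0, "spin": 0},
    {"dx": 0.02, "dy": 0, "dz": 0, "spin": 0}
  ]
}}

```text
time: 32.05
tool_pos: [543.4, 1.9, 83.1]
ee_rot: [[0.15, 0.989, 0.001], [0.989, -0.15, -0.005], [-0.005, 0.001, -1.0]]
contact_force: [-1.7, -14.0, 3.0]
gripper_width: 0.083
gripper_force: 60.1
```

```bash
python3 al.py; python3 top.py
```

```text
t 32.05 tip past axis 92.1 lat 0.18 lower z 59.4 F along/lat/z -14.125815463551831 0.38715747482171287 2.966206907515113
scene 162 [563.1  87.5 233.2] [233.6 240.2 245.1]
top 116 [558.8  96.7 236.8] [237.4 242.1 247.4]
```

{"name": "drive_tool", "arguments": {
  "increments": [
    {"dx": 0.004, "dy": 0, "dz": 0, "spin": 0},
    {"dx": 0.008, "dy": 0, "dz": 0, "spin": 0},
    {"dx": 0.012, "dy": 0, "dz": 0, "spin": 0},
    {"dx": 0.016, "dy": 0, "dz": 0, "spin": 0}
  ]
}}

```text
time: 32.55
tool_pos: [543.9, 5.5, 83.1]
ee_rot: [[0.15, 0.989, 0.001], [0.989, -0.15, -0.006], [-0.006, 0.001, -1.0]]
contact_force: [-1.6, -17.0, 4.3]
gripper_width: 0.08
gripper_force: 60.1
```

```bash
python3 al.py; python3 dr.py;python3 - <<'E'
from h import *
np.set_printoptions(precision=1,suppress=True)
for n in('top','wrist'):
    a,d,c=grab(n);W=cloud(c,d)
    D=np.array([.1478,.989]);N=np.array([.989,-.1478]);q=W[...,:2]-[557.6,98.5]
    al=q@D;la=q@N
    for lo in range(-240,120,8):
        s=(abs(la)<7)&(al>=lo)&(al<lo+8)&(W[...,2]>55)&(W[...,2]<100)
        if s.sum()>1: print(n,lo+4,s.sum(),np.median(W[s][:,2]))
save('end%s'%int(r.get_obs()['time']),grab('scene')[0],(230,90,370,220),f=5)
E
```

```text
t 32.55 tip past axis 95.7 lat 0.19 lower z 59.4 F along/lat/z -17.04941559675875 0.9274864660527842 4.252657888241075
32.55 [543.9    5.55  83.12] [ -1.6  -17.     4.25] 0.08000407914316231
[[26.   0.1 -7. ]
 [38.  -0.3 -5.3]
 [50.  -0.3 -3.6]
 [62.   0.1 -2.4]]
yaw slope deg 0.8914996070294748 top slope [ 0.12 -9.88] (expect +0.15 down)
-8.63139232021848
top 36 4 74.59284998090544
top 44 6 72.91864782386205
top 52 7 70.55490681435718
top 60 5 69.82773925251804
top 68 6 71.24880018538701
top 76 6 72.65229491328694
top 84 5 67.78762222077981
top 92 2 66.31686626477362
wrist -124 182 90.26488118959577
wrist -116 269 90.36120614780664
wrist -108 254 90.35180594838829
wrist -100 421 90.96446952824205
wrist -92 441 90.84341818543066
wrist -84 982 90.54049491798509
wrist -76 357 90.36558987059821
wrist -68 387 90.00421789541642
wrist -60 401 88.84850124922123
wrist -52 410 87.63548121205551
wrist -44 420 86.44667132413971
wrist -36 370 85.32961455937387
```

{"name": "drive_tool", "arguments": {
  "increments": [
    {"dx": 0.004, "dy": 0, "dz": 0, "spin": 0},
    {"dx": 0.008, "dy": 0, "dz": 0, "spin": 0},
    {"dx": 0.012, "dy": 0, "dz": 0, "spin": 0},
    {"dx": 0.016, "dy": 0, "dz": 0, "spin": 0}
  ]
}}

```text
time: 33.15
tool_pos: [544.5, 9.6, 83.2]
ee_rot: [[0.15, 0.989, 0.001], [0.989, -0.15, -0.006], [-0.005, 0.001, -1.0]]
contact_force: [-1.7, -15.7, 4.2]
gripper_width: 0.087
gripper_force: 60.1
```

```bash
python3 al.py; python3 top.py
```

```text
t 33.15 tip past axis 99.8 lat 0.22 lower z 59.5 F along/lat/z -15.823883649402184 0.6339676984791986 4.24161543363998
scene 150 [564.5  87.2 234. ] [235.4 243.  246.7]
top 84 [558.4  99.3 246.8] [239.1 246.4 367.5]
```

View pics/end32.png

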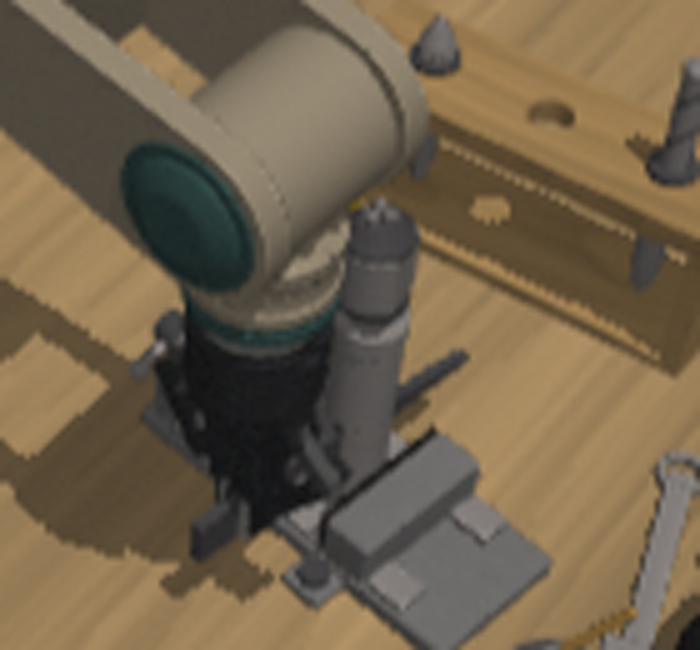

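The drift is through the slot and the tip stands out on the far side. By geometry the lift is about 7 mm. I'll relax the push, checking that the drift stays, and then release.

{"name": "drive_tool", "arguments": {
  "increments": [
    {"dx": -0.004, "dy": 0, "dz": -0.001, "spin": 0},
    {"dx": -0.008, "dy": 0, "dz": -0.002, "spin": 0},
    {"dx": -0.01, "dy": 0, "dz": -0.003, "spin": 0},
    {"dx": -0.01, "dy": 0, "dz": -0.003, "spin": 0}
  ]
}}

```text
time: 33.65
tool_pos: [544.1, 9.9, 83.1]
ee_rot: [[0.149, 0.989, 0.001], [0.989, -0.149, -0.001], [-0.0, 0.001, -1.0]]
contact_force: [3.3, -4.5, -1.3]
gripper_width: 0.086
gripper_force: 59.4
```

```bash
python3 al.py
```

```text
t 33.65 tip past axis 100.1 lat -0.22 lower z 59.4 F along/lat/z -4.00384069022627 3.9391690572280185 -1.3198565289026007
```

{"name": "drive_tool", "arguments": {
  "grip": 85.4,
  "increments": [
    {"dx": 0, "dy": 0, "dz": 0, "spin": 0},
    {"dx": 0, "dy": 0, "dz": 0, "spin": 0},
    {"dx": 0, "dy": 0, "dz": 0, "spin": 0},
    {"dx": 0, "dy": 0, "dz": 0, "spin": 0},
    {"dx": 0, "dy": 0, "dz": 0, "spin": 0},
    {"dx": 0, "dy": 0, "dz": 0, "spin": 0},
    {"dx": 0, "dy": 0, "dz": 0, "spin": 0}
  ]
}}

```text
time: 34.35
tool_pos: [543.9, 10.2, 83.2]
ee_rot: [[0.148, 0.989, -0.0], [0.989, -0.148, 0.0], [0.0, -0.0, -1.0]]
contact_force: [0.2, 0.1, -0.2]
gripper_width: 1.002
gripper_force: 0.0
```

{"name": "drive_tool", "arguments": {
  "increments": [
    {"dx": 0, "dy": 0, "dz": -0.04, "spin": 0},
    {"dx": -0.02, "dy": 0, "dz": -0.14, "spin": 0},
    {"dx": -0.08, "dy": 0, "dz": -0.28, "spin": 0},
    {"dx": -0.14, "dy": 0, "dz": -0.44, "spin": 0},
    {"dx": -0.2, "dy": 0, "dz": -0.6, "spin": 0},
    {"dx": -0.2, "dy": 0, "dz": -0.76, "spin": 0},
    {"dx": -0.2, "dy": 0, "dz": -0.8, "spin": 0},
    {"dx": -0.2, "dy": 0, "dz": -0.8, "spin": 0}
  ]
}}

```text
time: 35.15
tool_pos: [537.0, -39.3, 285.8]
ee_rot: [[0.148, 0.989, 0.005], [0.989, -0.148, -0.001], [0.0, 0.005, -1.0]]
contact_force: [1.0, 1.0, -1.3]
gripper_width: 1.0
gripper_force: 0.0
```

```bash
python3 - <<'E'
from h import *
np.set_printoptions(precision=2,suppress=True)
o=r.get_obs();print(o['time'],o['tool_pos'],o['contact_force'])
a,d,c=grab('wrist');W=cloud(c,d);save('w9',a,f=1.3)
R=np.hypot(W[...,0]-557.5,W[...,1]-98.5)
s=(R<22)&(W[...,2]>215)&(W[...,2]<262);print('top',np.percentile(W[s][:,2],[50,90,97,99]),W[s].mean(0))
P=W[(R<24)&(W[...,2]>150)&(W[...,2]<240)];print(np.histogram(P[:,2],np.arange(150,240,3)))
def circ(P):
    A=np.c_[2*P[:,:2],np.ones(len(P))];k=np.linalg.lstsq(A,(P[:,:2]**2).sum(1),rcond=None)[0];return k[0],k[1],np.sqrt(k[2]+k[0]**2+k[1]**2)
for lo,hi in((95,150),(163,168.9),(182,188),(191,225)):
    P=W[(R<26)&(W[...,2]>lo)&(W[...,2]<hi)]
    if len(P)>20:print(lo,len(P),circ(P))
rim=W[(R<23)&(W[...,2]>160)&(W[...,2]<171)];print('rim',np.percentile(rim[:,2],[50,80,95]))
E
```

```text
35.15 [537.03 -39.33 285.83] [ 0.99  1.03 -1.3 ]
top [232.79 234.68 235.26 235.71] [554.7   78.99 232.81]
(array([  0,  12,  34,  40,  35, 205,  27,   0,   0,   0,   2,   2,   7,
        43,  39,  43,  39,  39,  32,  29,  19,  17,  12,  17,   9, 190,
       158, 316,  77]), array([150, 153, 156, 159, 162, 165, 168, 171, 174, 177, 180, 183, 186,
       189, 192, 195, 198, 201, 204, 207, 210, 213, 216, 219, 222, 225,
       228, 231, 234, 237]))
95 364 (np.float64(557.0709238186964), np.float64(97.8805569059623), np.float64(19.915137422436864))
163 246 (np.float64(557.234077298928), np.float64(98.10909199982598), np.float64(20.836458489446873))
191 602 (np.float64(556.9471054003966), np.float64(95.73303599316569), np.float64(21.400542728035024))
rim [166.68 167.42 168.28]
```

View pics/w9.png

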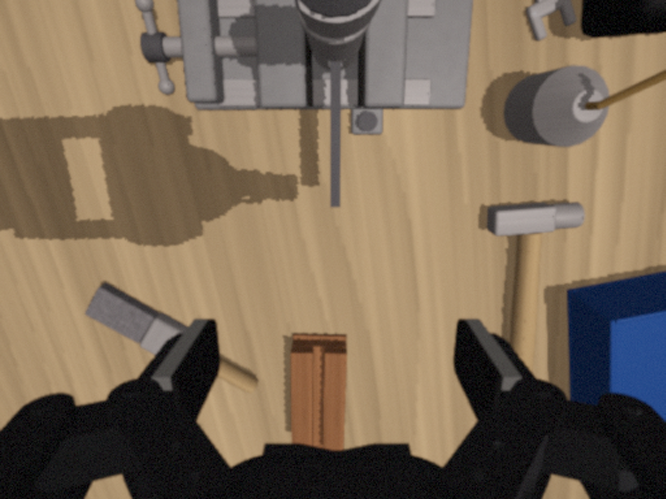

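The drift rests in the slot and its head end sticks out to about (335,205). The chuck is at the top edge of the picture. I'll measure its height and tilt numerically from above.

```bash
python3 go.py 558.9 98.8 318
```

```text
t 35.2 pos [536.5 -39.2 283.3] yaw -8.51 inc [ 0.559   0.007  -0.1386] F [ 0.3  0.2 -0.9] q6 0.01
```

{"name": "drive_tool", "arguments": {
  "increments": [
    {"dx": 0, "dy": 0, "dz": -0.12, "spin": 0},
    {"dx": 0.14, "dy": 0, "dz": -0.14, "spin": 0},
    {"dx": 0.3, "dy": 0, "dz": -0.14, "spin": 0},
    {"dx": 0.44, "dy": 0, "dz": -0.14, "spin": 0},
    {"dx": 0.5, "dy": 0, "dz": -0.14, "spin": 0},
    {"dx": 0.5, "dy": 0, "dz": -0.14, "spin": 0},
    {"dx": 0.5, "dy": 0, "dz": -0.14, "spin": 0}
  ]
}}

```text
time: 35.9
tool_pos: [554.8, 83.8, 317.0]
ee_rot: [[0.148, 0.989, -0.002], [0.989, -0.148, -0.001], [-0.001, -0.002, -1.0]]
contact_force: [0.6, 0.0, -0.2]
gripper_width: 0.997
gripper_force: 0.0
```

```bash
cat > cmp.py <<'E'
from h import *
np.set_printoptions(precision=2,suppress=True)
def circ(P):
    A=np.c_[2*P[:,:2],np.ones(len(P))];k=np.linalg.lstsq(A,(P[:,:2]**2).sum(1),rcond=None)[0];return np.array([k[0],k[1],np.sqrt(k[2]+k[0]**2+k[1]**2)])
def rep(W,l):
    R=np.hypot(W[...,0]-557.5,W[...,1]-98.5)
    s=(R<30)&(W[...,2]>200)&(W[...,2]<262);print(l,'top',np.percentile(W[s][:,2],[50,90,97,99]))
    n=np.nanmax(np.where(s,W[...,2],0))
    P=W[(R<26)&(W[...,2]>153)&(W[...,2]<262)];print(np.histogram(P[:,2],np.arange(153,262,3))[0])
    for lo,hi in((95,150),(163,169),):
        P=W[(R<26)&(W[...,2]>lo)&(W[...,2]<hi)]
        if len(P)>20:print(lo,len(P),circ(P))
    for off in (0,l[1]):
        P=W[(R<30)&(W[...,2]>192+off)&(W[...,2]<218+off)];k=circ(P)
        for _ in range(3):
            e=abs(np.hypot(P[:,0]-k[0],P[:,1]-k[1])-k[2]);P=P[e<1];k=circ(P)
        print('sleeve',off,k,len(P),'topring',circ(W[(R<30)&(W[...,2]>225+off)&(W[...,2]<230+off)]))
q=np.load('w6.npz');c=optics.camera_model('wrist');c['camera_from_world']=q['M'];rep(cloud(c,q['d']),('seated',0))
o=r.get_obs();print(o['time'],o['tool_pos']);a,d,c=grab('wrist');np.savez('w10.npz',a=a,d=d,M=c['camera_from_world']);rep(cloud(c,d),('now',7))
E
python3 cmp.py
```

```text
('seated', 0) top [229.19 234.14 240.15 240.78]
[ 11  25  27  31 170  12   0   1   2  12  36  32  36  40  33  39  41  40
  40  48  45  52 226 240 544 472 877 100 117 105   0   0   0   0   0   0]
95 303 [557.13  98.24  19.92]
163 203 [557.16  98.01  20.66]
sleeve 0 [557.21  98.14  21.88] 361 topring [557.24  98.1   17.18]
sleeve 0 [557.21  98.14  21.88] 361 topring [557.24  98.1   17.18]
35.9 [554.81  83.78 316.97]
('now', 7) top [236.02 240.98 246.96 247.57]
[  9  18  18  23 227  19   0   0   0   4   1   3  33  33  26  30  30  38
  33  37  34  36  43  42 116 229 543 535 773 389  48 191   0   0   0   0]
95 185 [557.12  98.27  19.93]
163 260 [557.17  97.88  20.12]
sleeve 0 [556.99  96.66  21.86] 285 topring [556.9   95.78  21.33]
sleeve 7 [556.97  96.58  21.77] 308 topring [556.99  96.31  17.08]
```

The chuck stands 6.8 mm higher than when seated. It leans by under 1°, which shows it is loose, and the socket has not moved. Handing in.

```bash
python3 -c "
from h import *
print(r.finish_job())"
```

```text
the job is handed in; nothing more can be done
None
```

The job is handed in after about 36 s of the 72 s allowed. The chuck was seated fully home and released. The drift then lifted it 6.8 mm, and it stands loose and upright (under 1° lean) on the drift in the slot. The socket rim stayed at its starting height, within about 1 mm.

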